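Swap two fossils between carrying cradle and tray

ROBOT

A 6-joint arm with a two-finger parallel gripper is mounted at the origin on the work surface. World frame = base frame: x ahead of the robot, y to its left, z up, the work surface at z = 0. Lengths are in m, angles in rad, forces in N, time in s.
With the tool pointing down it reaches from about 0.25 to 0.725 m from the base axis. Payload 4 kg.
Tool frame: the origin (TCP) lies on the centre line of the jaws, within the pads' length; the fingertips stand tip_reach ahead of it and the grasp point (between the pads) lies 5 mm behind it (tip_reach is the distance from the TCP to the fingertips, in m); z points along the fingers, y is the direction in which the jaws open and shut (so a half turn about z gives the same grasp; the last joint's range is limited). The gripper opens to 85 mm and grips with 20 to 120 N. Pads are 22 mm wide; open, the fingers measure 114 mm over their backs; the gripper's body (76 mm by 85 mm) begins 54 mm behind the grasp point. The pads swing forward as they close: fully open they stand 13 mm farther back than shut.
Start: joints at [-1.25, 0.241, 0.005, 1.335, 0, 1.571], TCP at [0.158, -0.474, 0.217] pointing down, gripper open.
Joint ranges: [-2.72, 2.72], [-1.05, 1.87], [-1.09, 1.28], [-1.99, 2.15], [-1.42, 1.44], [-3.14, 3.14]. Speed limits (rad/s): [2.79, 2.79, 3.14, 3.14, 3.14, 3.14].

INTERFACE

Orientations are given as a unit quaternion [x, y, z, w].
In Python, from workcell import * gives the robot as it stands.
- The arm moves only by the tool arm_command, never from a script. Its arguments are lists of equal length, an entry for each row: "translation": the shift along the tool's x, y, z in cm, a list of three; "turn": the turn about the tool's z in rad; "hand": the closure, from 0 (fully open) to 1 (shut). In form: {"translation": [[x, y, z], ...], "turn": [turn, ...], "hand": [hand, ...]}. A call has 1 to 5 rows; each row is the pose to reach, as a shift and turn from the pose commanded when the call began, along the tool's axes at that moment; what a row does not reach only later rows make up. A row lasts 1/12 s, in which the tool goes at most 41.7 mm and 7.16 degrees, less where a joint would pass 70% of its speed; a pose out of reach is approached as far as the arm can. A call with a gripper value outside its range is refused whole. The fingers move at their own pace and stop on an object; the grip force is fixed at half the most. Time passes only in rows, so rows that repeat a pose let the fingers close. It gives the time, the measured TCP pose, the force and the opening at its end, in the units of the state.
- get_obs(): the state, without advancing time (a new reading comes with each control period).
- camera(name): name is "scene" or "side" or "wrist"; returns (picture, depth): 420x560x3 uint8, red, green, blue; 420x560 float32, m along the optical axis (not along the pixel's ray), 0 where there is no reading.
- camera_info(name): a dict with "mtx" (3x3 intrinsics, pixels), "dist_coeffs" ([k1, k2, p1, p2, k3] as OpenCV has them; the pictures are not rectified), "world_to_cam" (4x4, takes a point from world to camera coordinates). Camera axes: x right, y down, z forward; pixel columns grow to the right and rows downward; lengths in m; the calibration is good to about 2 mm. A picture is of the moment at which its call begins: read the wrist's pose just before it. camera_info takes no time and is no camera call; for the wrist camera it gives the pose at the moment of the call.
- job_done(): hands the job in, once; it reports no verdict.
Trained networks look in the newest picture that a camera, given by its name, has taken for a name from the list of things; names that differ only in an ending like _2 or _b are one class to them, and where a whole thing is asked for, a point or a joint stands for the part that bears it (a point fixed in the world has none). Each returns a list of dicts, best first, with "conf" (0 to 1); they miss things now and then, are a little off and sometimes report something else, mostly with a low value. They report only what shows in the picture. A call takes as long as a camera call. They do not tell look-alikes from the thing itself.
- search_frame(camera, name): "location" ([row, column] in pixels, amid what is visible of it).
- spot_point(camera, name): "location" ([row, column] in pixels: a listed point, or the origin of a listed thing).
The state is a dict: "clock": time; "joint_pos": joint angles; "joint_vel": joint speeds; "tau": joint torques, N m; "eef_pos": TCP position; "tool_rot": TCP orientation; "ft_force": force on the tool from outside, world axes, zero at the start; "ft_torque": the same for the moment, N m; "grip_width": finger opening in m.
Only numpy, scipy, OpenCV 4.12 (cv2) and the standard library are available. Lean on these libraries where they do the work, as an engineer would, in place of code of your own. Each camera call takes 0.05 s, during which the arm holds its last target. There are 200 camera calls.

TASK

The two fossils are in each other's places: first lift the wooden bar out of the cradle's brackets and lay it on its wooden rest, then swap the fossil in the cradle with the one in the square tray, using the empty round pad as the halfway place, each ending in the middle of its foam bed and kept the same side up throughout. Finally lay the bar back in both brackets, centred over the cradle, and leave the pad and the rest empty.

Things in the scene. Friction and masses are not known exactly. Their poses are not given: they have to be found in the camera images.
- bar_mid (a point): Centre of the loose light-wood bar, 20 x 20 mm square and 290 mm long, with black ends; its y axis runs along the bar, z up at the start. At the start the bar lies in the two brackets of the cradle, across and above the fossil there, its centre 85 mm above the table. About 0.12 kg.
- ammonite_mid (a point): Middle (half-way up) of the ammonite: a dark-brown round stone disc with a paler coiled shell on top, 60 mm across, 36 mm high, lying flat; z is up; this point is 18 mm above its underside. About 0.2 kg. Which of the two fossils starts in the cradle and which in the tray differs from start to start. 
- vertebra_mid (a point): Middle (half-way up) of the fossil vertebra: a brown upright spool 48 mm across (45 mm at its waist), 44 mm high, with two stubby wings that stick out along its +y and -y to 45 mm from its axis, at 20 to 43 mm above its underside; clear to grasp across its x. z is up; this point is 22 mm above its underside. About 0.14 kg. Which of the two fossils starts in the cradle and which in the tray differs from start to start. 
- cradle_bed (a point): Middle of the foam bed of the carrying cradle (fixed), on the foam's surface, 12 mm above the table. The bed is pale grey, 138 mm square, with a plywood rim 6 mm higher than the foam (150 mm outside); the plywood base reaches 135 mm to +y and -y. y points from one bracket to the other, z up.
- bracket_seat (a point): Point midway between the two grey U brackets of the cradle (fixed to it), at the height where the bar's underside rests, 75 mm above the table. The brackets stand at 115 mm to +y and -y of this point, each 14 mm thick along y and 56 mm wide along x; the open-topped slot in each is 34 mm wide along x and 30 mm deep, with flared lips that end 115 mm above the table. y runs along the seated bar, whose centre is then 10 mm above this point.
- tray_bed (a point): Middle of the foam bed of the white square tray (fixed), on the foam's surface, 12 mm above the table. Bed 138 mm square, rim 9 mm higher than the foam, 150 mm outside. z up. The tray stands on the left or the right side of the bench.
- pad_top (a point): Middle of the top of the empty round pad (fixed): pale grey foam disc 144 mm across on cork, its flat top 12 mm above the table. It stands on the other side of the bench from the tray. z up.
- rest_seat (a point): Point in the middle of the bar's wooden rest (fixed, nearest the robot), at the height where the bar's underside lies, 31 mm above the table. Two saddles stand at 90 mm to +y and -y, each 18 mm thick along y and 58 mm wide along x, with lips 12 mm high and 44 mm apart along x; between the saddles it is open down to a base 6 mm above the table. y runs along the laid bar, whose centre is then 10 mm above this point.
Mind the look-alikes: they are no part of the job. What is shaped like the part that bears ammonite_mid but turquoise is not meant. Leave any yellow look-alike of the part that bears vertebra_mid alone.

How it is judged:
On the way, in this order (a step that is already met when the one before it is completed fails the run):
1. the bar lies on its rest, let go (x of bar_mid in the frame of rest_seat between -0.016 and 0.016 m and y of bar_mid in the frame of rest_seat between -0.03 and 0.03 m and z of bar_mid in the frame of rest_seat between 0.004 and 0.016 m and angle between the y axis of bar_mid and the y axis of rest_seat, either way round below 0.15 rad and linear speed of bar below 0.02 m/s and angular speed of bar below 0.2 rad/s and contact force between the fingers and bar below 0.3 N), for 0.2 s.
2. one of the fossils stands on the round pad, let go (((horizontal distance between ammonite_mid and pad_top below 0.04 m and z of ammonite_mid in the frame of pad_top between 0.012 and 0.024 m and angle between ammonite_mid's own z axis and vertical below 0.2 rad and linear speed of ammonite below 0.02 m/s and angular speed of ammonite below 0.2 rad/s and contact force between the fingers and ammonite below 0.3 N) or (horizontal distance between vertebra_mid and pad_top below 0.04 m and z of vertebra_mid in the frame of pad_top between 0.016 and 0.028 m and angle between vertebra_mid's own z axis and vertical below 0.2 rad and linear speed of vertebra below 0.02 m/s and angular speed of vertebra below 0.2 rad/s and contact force between the fingers and vertebra below 0.3 N))), for 0.2 s.
At the end, for the whole second after the job is handed in: The fossils have changed places between the cradle's and the tray's foam beds, each within 15 mm of the bed's middle and same side up (within 0.2 rad); the bar lies in both U brackets, centred along its length within 25 mm; all let go and at rest ((((horizontal distance between ammonite_mid and cradle_bed below 0.015 m and z of ammonite_mid in the frame of cradle_bed between 0.012 and 0.024 m and angle between ammonite_mid's own z axis and vertical below 0.2 rad and linear speed of ammonite below 0.02 m/s and angular speed of ammonite below 0.2 rad/s and contact force between the fingers and ammonite below 0.3 N) and (horizontal distance between vertebra_mid and tray_bed below 0.015 m and z of vertebra_mid in the frame of tray_bed between 0.016 and 0.028 m and angle between vertebra_mid's own z axis and vertical below 0.2 rad and linear speed of vertebra below 0.02 m/s and angular speed of vertebra below 0.2 rad/s and contact force between the fingers and vertebra below 0.3 N)) or ((horizontal distance between vertebra_mid and cradle_bed below 0.015 m and z of vertebra_mid in the frame of cradle_bed between 0.016 and 0.028 m and angle between vertebra_mid's own z axis and vertical below 0.2 rad and linear speed of vertebra below 0.02 m/s and angular speed of vertebra below 0.2 rad/s and contact force between the fingers and vertebra below 0.3 N) and (horizontal distance between ammonite_mid and tray_bed below 0.015 m and z of ammonite_mid in the frame of tray_bed between 0.012 and 0.024 m and angle between ammonite_mid's own z axis and vertical below 0.2 rad and linear speed of ammonite below 0.02 m/s and angular speed of ammonite below 0.2 rad/s and contact force between the fingers and ammonite below 0.3 N))) and distance of each of ammonite_mid, vertebra_mid from where it was at the start of the episode above 0.1 m and x of bar_mid in the frame of bracket_seat between -0.012 and 0.012 m and y of bar_mid in the frame of bracket_seat between -0.025 and 0.025 m and z of bar_mid in the frame of bracket_seat between 0.004 and 0.016 m and angle between the y axis of bar_mid and the y axis of bracket_seat, either way round below 0.15 rad and linear speed of bar below 0.02 m/s and angular speed of bar below 0.2 rad/s and contact force between the fingers and bar below 0.3 N); the robot touches nothing.
It fails at once if the ammonite is tipped over (by more than 0.7 rad) (angle between ammonite_mid's own z axis and vertical above 0.7 rad).
It fails at once if the vertebra is tipped over (by more than 0.7 rad) (angle between vertebra_mid's own z axis and vertical above 0.7 rad).
It also fails if it takes over 128 s, if anything falls off the work surface, if the arm or the gripper's body presses on something with over 40 N, if the wrist force passes 120 N, or if a joint passes its speed limit or range.

## Working session

There is one attempt and no reset: what is moved stays moved. The work goes in short steps, Python scripts to look and compute and a tool call to move; the robot and the scene stay as the last step left them, time stands still between calls to the robot, and variables do not carry over. Pictures are saved under pics/ and viewed, about 12 in all and at most 16, crops included, and the job is handed in when it is done.

Besides the shell and the picture viewer there is one more tool, called after "Call:" by a JSON object that holds its "fn" and its "kwargs", one argument or row to a line. arm_command: Moves the arm, as the interface text tells. Its arguments: {"type":"object","properties":{"translation":{"type":"array","items":{"type":"array","items":{"type":"number"}}},"turn":{"type":"array","items":{"type":"number"}},"hand":{"type":"array","items":{"type":"number"}}},"required":["translation","turn","hand"]}

```bash
mkdir -p pics; ls; cat > h.py <<'E'
from workcell import *
import numpy as np, cv2
from scipy.spatial.transform import Rotation as R
def undist(info,rc):
    p=np.array([[[rc[1],rc[0]]]],float)
    return cv2.undistortPoints(p,np.array(info["mtx"]),np.array(info["dist_coeffs"]))[0,0]
def on_plane(info,rc,z):
    u=undist(info,rc); T=np.linalg.inv(np.array(info["world_to_cam"]))
    d=T[:3,:3]@np.array([u[0],u[1],1]); o=T[:3,3]
    return o+d*(z-o[2])/d[2]
def cloud(info,depth):
    h,w=depth.shape; g=np.stack(np.meshgrid(np.arange(w),np.arange(h)),-1).reshape(-1,1,2).astype(float)
    u=cv2.undistortPoints(g,np.array(info["mtx"]),np.array(info["dist_coeffs"]))[:,0]
    T=np.linalg.inv(np.array(info["world_to_cam"])); d=depth.reshape(-1,1)
    P=np.c_[u,np.ones(len(u))]*d@T[:3,:3].T+T[:3,3]
    P[d[:,0]==0]=np.nan
    return P.reshape(h,w,3)
def save(n,pic): cv2.imwrite(f"pics/{n}.png",cv2.cvtColor(pic,cv2.COLOR_RGB2BGR))
E
python3 - <<'E'
from h import *
o=get_obs(); print({k:np.round(v,3) for k,v in o.items()})
Z=dict(bar_mid=.085,ammonite_mid=.03,vertebra_mid=.034,cradle_bed=.012,bracket_seat=.075,tray_bed=.012,pad_top=.012,rest_seat=.031)
pics=[]
for c in("scene","side"):
    i=camera_info(c); p,d=camera(c); pics.append(p); np.savez(f"{c}.npz",p=p,P=cloud(i,d))
    for n in Z:
        for r in spot_point(c,n)[:4]: print(c,n,round(r["conf"],2),np.round(r["location"]),np.round(on_plane(i,r["location"],Z[n]),3))
    save(c,p)
E
```

```text
pics
{'clock': np.float64(0.0), 'joint_pos': array([-1.25 ,  0.241,  0.004,  1.335, -0.   ,  1.571]), 'joint_vel': array([ 0.001, -0.   , -0.001,  0.   , -0.   , -0.   ]), 'tau': array([ 0.0000e+00, -3.7232e+01,  2.5241e+01,  1.7000e-02,  0.0000e+00,
       -0.0000e+00]), 'eef_pos': array([ 0.157, -0.474,  0.216]), 'tool_rot': array([ 0.987,  0.16 , -0.   , -0.001]), 'ft_force': array([ 0.122, -0.33 ,  0.12 ]), 'ft_torque': array([ 0.029,  0.045, -0.014]), 'grip_width': np.float64(0.086)}
scene bar_mid 0.72 [230. 285.] [ 0.658 -0.031  0.085]
scene ammonite_mid 0.9 [138. 263.] [ 0.363 -0.392  0.03 ]
scene ammonite_mid 0.62 [158. 183.] [ 0.585 -0.494  0.03 ]
scene ammonite_mid 0.59 [166. 231.] [ 0.523 -0.361  0.03 ]
scene vertebra_mid 0.65 [270. 190.] [ 0.855 -0.138  0.034]
scene vertebra_mid 0.59 [250. 279.] [ 0.679 -0.034  0.034]
scene vertebra_mid 0.59 [230. 286.] [ 0.616 -0.069  0.034]
scene cradle_bed 0.71 [253. 281.] [ 0.664 -0.039  0.012]
scene bracket_seat 0.62 [229. 283.] [ 0.652 -0.044  0.075]
scene rest_seat 0.58 [207. 335.] [ 0.473 -0.034  0.031]
side ammonite_mid 0.76 [130. 343.] [ 0.572 -0.504  0.03 ]
side ammonite_mid 0.68 [167. 346.] [ 0.513 -0.338  0.03 ]
side ammonite_mid 0.66 [161. 342.] [ 0.533 -0.362  0.03 ]
side ammonite_mid 0.63 [246. 327.] [ 0.474 -0.024  0.03 ]
side vertebra_mid 0.8 [177. 222.] [ 0.844 -0.154  0.034]
side vertebra_mid 0.65 [218. 259.] [ 0.68  -0.047  0.034]
side cradle_bed 0.78 [228. 261.] [ 0.667 -0.03   0.012]
side cradle_bed 0.48 [374. 270.] [0.486 0.355 0.012]
side bracket_seat 0.66 [211. 263.] [ 0.665 -0.041  0.075]
side tray_bed 0.85 [167. 344.] [ 0.522 -0.358  0.012]
side pad_top 0.78 [376. 266.] [0.492 0.365 0.012]
side rest_seat 0.84 [246. 326.] [ 0.476 -0.023  0.031]
side rest_seat 0.5 [162. 345.] [ 0.522 -0.36   0.031]
```

View pics/scene.png

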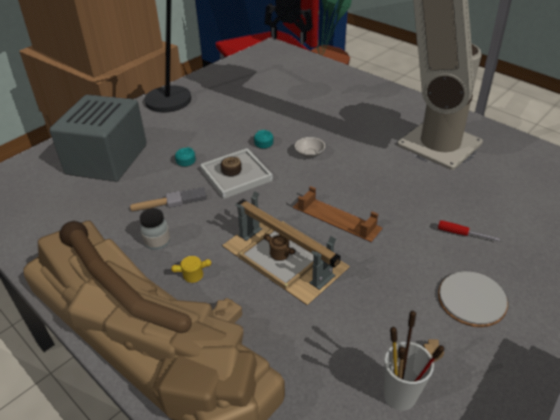

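View pics/side.png

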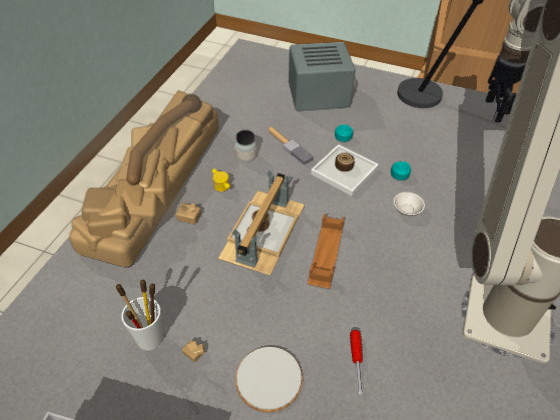

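The vertebra is in the cradle (scene 245,280). The brown ammonite is in the white tray (scene 166,231; side 161,344). The turquoise discs (scene 138,263 and 158,183) and the yellow vertebra (scene 270,190) are look-alikes. The empty pad is at side (376,268) and the rest at side (246,326). Next I'll measure from the depth clouds.

```bash
python3 - <<'E'
from h import *
def rect(Q,n):
    if len(Q)<15: print(n,"few",len(Q));return
    (c,s,a)=cv2.minAreaRect(Q[:,:2].astype(np.float32)*1000); print(n,len(Q),"c",np.round(c,1),"size",np.round(s,1),"ang",round(a,1))
for c in("scene","side"):
    f=np.load(c+".npz"); P=f["P"].reshape(-1,3); rgb=f["p"].reshape(-1,3).astype(int); 
    hsv=cv2.cvtColor(f["p"],cv2.COLOR_RGB2HSV).reshape(-1,3).astype(int)
    near=lambda x,y,r: np.hypot(P[:,0]-x,P[:,1]-y)<r
    print(c,"table z",np.round(np.nanmedian(P[near(.55,.15,.05),2]),4))
    m=near(.667,-.035,.2)&(P[:,2]>.089)&(P[:,2]<.102); Q=P[m]
    q=P[m&(hsv[:,1]>70)]; rect(q,"bar top"); print(" med",np.round(np.median(q,0),3))
    m=near(.667,-.035,.2)&(P[:,2]>.102)&(P[:,2]<.125); rect(P[m],"bracket tops")
    for z0,z1 in((.02,.06),(.034,.05)):
      m=near(.475,-.024,.14)&(P[:,2]>z0)&(P[:,2]<z1)&(P[:,0]<.58); rect(P[m],f"rest {z0}")
    m=near(.525,-.36,.11)&(P[:,2]>.008)&(P[:,2]<.03)&(hsv[:,1]<50)&(hsv[:,2]>120); rect(P[m],"tray")
    m=near(.525,-.36,.06)&(P[:,2]>.035)&(P[:,2]<.06); rect(P[m],"ammo top"); 
    m=near(.49,.365,.11)&(P[:,2]>.006)&(P[:,2]<.03); rect(P[m],"pad")
    m=near(.667,-.035,.06)&(P[:,2]>.03)&(P[:,2]<.06); rect(P[m],"vert")
E
```

```text
scene table z 0.0004
bar top 915 c [660.3 -23.8] size [ 27.3 283.3] ang 1.3
 med [ 0.663 -0.013  0.096]
bracket tops 187 c [662. -33.] size [246.   68.9] ang 88.9
rest 0.02 407 c [476.7 -25.1] size [ 64.4 199.9] ang 8.0
rest 0.034 158 c [476.  -25.2] size [ 63.1 199.9] ang 8.0
tray 1407 c [ 518.5 -349.5] size [159.6 152.6] ang 73.3
ammo top 265 c [ 527.4 -358.4] size [59.  56.2] ang 44.5
pad 2827 c [488.6 361.4] size [150.4 146.8] ang 54.9
vert 433 c [674.7 -38.3] size [85.5 43.6] ang 74.9
side table z 0.001
bar top 629 c [659.9 -22. ] size [ 21.6 284.8] ang 1.0
 med [ 0.659 -0.012  0.096]
bracket tops 133 c [662.2 -31.3] size [ 67.7 247.8] ang 0.1
rest 0.02 389 c [474.1 -24.4] size [ 57.8 205.2] ang 7.6
rest 0.034 119 c [474.1 -24.3] size [ 57.7 205. ] ang 7.7
tray 1436 c [ 530.2 -350.4] size [159.4 204.4] ang 73.7
ammo top 225 c [ 523.8 -355.6] size [56.1 60.5] ang 39.3
pad 3478 c [491.  360.5] size [213.3 179.8] ang 19.8
vert 103 c [670.5 -34.1] size [45.2 39.2] ang 7.4
```

```bash
cat >> h.py <<'E'
def phi(q): x=R.from_quat(q).apply([1,0,0]); return np.arctan2(x[1],x[0])
def go(x,y,z,ph=None,frm=None):
    """print shift in tool axes (cm) and turn; frm=(x,y,z,phi) or measured"""
    if frm is None:
        o=get_obs(); p=o["eef_pos"]; f=phi(o["tool_rot"])
    else: p=np.array(frm[:3]); f=frm[3]
    ph=f if ph is None else ph
    d=np.array([x,y,z])-p; tx=np.array([np.cos(f),np.sin(f)]); ty=np.array([np.sin(f),-np.cos(f)])
    print("shift cm",np.round(100*np.array([d[:2]@tx,d[:2]@ty,-d[2]]),2),"turn",round(-((ph-f+np.pi)%(2*np.pi)-np.pi),3),"rows",round(np.linalg.norm(d)/.0417,1),flush=True)
E
python3 - <<'E'
from h import *
import workcell
print([n for n in dir(workcell) if not n.startswith("_")], getattr(workcell,"tip_reach",None))
i=camera_info("wrist"); o=get_obs()
T=np.linalg.inv(np.array(i["world_to_cam"])); r=R.from_quat(o["tool_rot"])
print("cam in tool",np.round(r.inv().apply(T[:3,3]-o["eef_pos"]),3),np.round(r.inv().as_matrix()@T[:3,:3],2)); print(i["mtx"])
go(.660,-.023,.24,1.571+.02)
E
```

```text
['Unreachable', 'camera', 'camera_info', 'get_obs', 'job_done', 'search_frame', 'spot_point', 'tip_reach'] 0.014
cam in tool [ 0.077  0.    -0.156] [[ 0.   -0.95 -0.3 ]
 [ 1.    0.    0.  ]
 [-0.   -0.3   0.95]]
[[313.39693055   0.         279.55673519]
 [  0.         313.39693055 205.87901761]
 [  0.           0.           1.        ]]
shift cm [ 61.91 -27.01  -2.32] turn -1.27 rows 16.2
```

Call:
{"fn": "arm_command", "kwargs": {
  "translation": [
    [18,-7.9,-2.4],
    [18,-7.9,-2.4],
    [18,-7.9,-2.4],
    [18,-7.9,-2.4],
    [18,-7.9,-2.4]
  ],
  "turn": [0,0,0,0,0],
  "hand": [0,0,0,0,0]
}}

```text
clock: 1.32
eef_pos: [0.3052, -0.3409, 0.2414]
tool_rot: [0.987, 0.16, 0.001, 0.0]
ft_force: [-0.5, -0.8, -1.0]
grip_width: 0.0855
```

Call:
{"fn": "arm_command", "kwargs": {
  "translation": [
    [18,-7.9,0],
    [18,-7.9,0],
    [18,-7.9,0],
    [18,-7.9,0],
    [18,-7.9,0]
  ],
  "turn": [0,0,0,0,0],
  "hand": [0,0,0,0,0]
}}

```text
clock: 1.73
eef_pos: [0.4516, -0.2085, 0.2409]
tool_rot: [0.987, 0.161, 0.001, -0.0]
ft_force: [-0.1, -1.0, 0.2]
grip_width: 0.0854
```

Call:
{"fn": "arm_command", "kwargs": {
  "translation": [
    [18,-7.9,0],
    [18,-7.9,0],
    [18,-7.9,0],
    [18,-7.9,0],
    [18,-7.9,0]
  ],
  "turn": [-0.6,-0.6,-0.6,-0.6,-0.6],
  "hand": [0,0,0,0,0]
}}

```text
clock: 2.15
eef_pos: [0.5975, -0.0765, 0.2404]
tool_rot: [0.894, 0.448, 0.0, -0.0]
ft_force: [0.3, -0.6, -0.1]
grip_width: 0.0855
```

```bash
python3 -c "
from h import *
o=get_obs(); print(o['clock'],o['eef_pos'],phi(o['tool_rot']),o['joint_pos']);go(.660,-.023,.24,1.571+.02)"
```

```text
2.15 [ 0.59750418 -0.07646181  0.24044951] 0.9287663583250089 [-1.27628160e-01  4.43202446e-01  3.55049495e-01  1.48205229e+00
  6.65380743e-04  2.08519841e+00]
shift cm [8.02 1.8  0.04] turn -0.662 rows 2.0
```

Call:
{"fn": "arm_command", "kwargs": {
  "translation": [
    [8,1.8,0],
    [8,1.8,0],
    [8,1.8,0],
    [8,1.8,0],
    [8,1.8,0]
  ],
  "turn": [-0.62,-0.62,-0.62,-0.62,-0.62],
  "hand": [0,0,0,0,0]
}}

```text
clock: 2.57
eef_pos: [0.6586, -0.0254, 0.2392]
tool_rot: [0.715, 0.699, -0.001, -0.001]
ft_force: [-0.5, 0.5, -0.2]
grip_width: 0.0851
```

```bash
python3 - <<'E'
from h import *
i=camera_info("wrist"); p,d=camera("wrist"); save("w1",p); P=cloud(i,d); np.savez("w1.npz",p=p,P=P)
Z=dict(bar_mid=.085,vertebra_mid=.034,cradle_bed=.012,bracket_seat=.075,rest_seat=.031)
for n in Z:
    for r in spot_point("wrist",n)[:2]: print(n,round(r["conf"],2),np.round(r["location"]),np.round(on_plane(i,r["location"],Z[n]),3))
q=P.reshape(-1,3); m=(q[:,2]>.09)&(q[:,2]<.1)&(abs(q[:,0]-.66)<.018)&(abs(q[:,1]+.03)<.2)
a=q[m]; print(len(a),np.round(np.percentile(a[:,1],[1,99]),4))
for y in (-.1,-.06,-.03,0,.03,.06):
    b=a[abs(a[:,1]-y)<.01]; len(b)>5 and print(y,np.round(np.percentile(b[:,0],[2,50,98]),4),np.round(np.median(b[:,2]),4))
print(phi(get_obs()["tool_rot"])); go(.660,-.026,.24,1.571+.02)
E
```

```text
bar_mid 0.71 [188. 283.] [ 0.661 -0.028  0.085]
vertebra_mid 0.73 [259. 422.] [ 0.84  -0.139  0.034]
vertebra_mid 0.58 [184. 294.] [ 0.674 -0.037  0.034]
cradle_bed 0.93 [173. 282.] [ 0.661 -0.028  0.012]
bracket_seat 0.7 [190. 283.] [ 0.661 -0.033  0.075]
rest_seat 0.69 [178. 125.] [ 0.47  -0.026  0.031]
5847 [-0.17    0.1145]
-0.1 [0.6515 0.6609 0.6704] 0.0944
-0.06 [0.6512 0.6605 0.6697] 0.0943
-0.03 [0.6505 0.66   0.6699] 0.0942
0 [0.6499 0.6595 0.6693] 0.0941
0.03 [0.6495 0.6591 0.6686] 0.0944
0.06 [0.6489 0.6587 0.6681] 0.0942
1.5384364119920577
shift cm [0.08 0.2  0.1 ] turn -0.053 rows 0.1
```

View pics/w1.png

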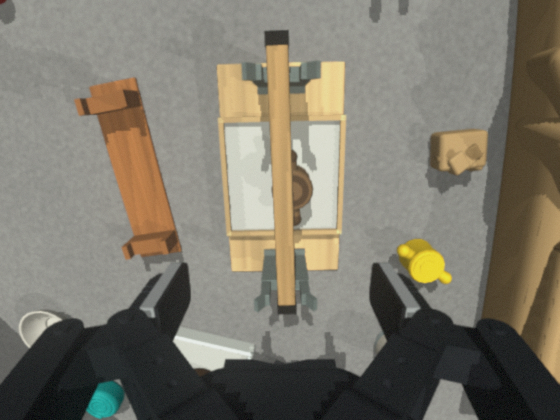

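Call:
{"fn": "arm_command", "kwargs": {
  "translation": [
    [-0.2,0.15,12],
    [-0.2,0.15,12],
    [-0.2,0.15,12],
    [-0.2,0.15,14],
    [-0.2,0.15,15.6]
  ],
  "turn": [-0.045,-0.045,-0.045,-0.045,-0.045],
  "hand": [0,0,0,0,0]
}}

```text
clock: 3.28
eef_pos: [0.6573, -0.0288, 0.0815]
tool_rot: [0.703, 0.712, -0.002, -0.002]
ft_force: [1.7, 1.2, 0.2]
grip_width: 0.0853
```

Call:
{"fn": "arm_command", "kwargs": {
  "translation": [
    [0,0,0],
    [0,0,0],
    [0,0,0],
    [0,0,0],
    [0,0,0]
  ],
  "turn": [0,0,0,0,0],
  "hand": [1,1,1,1,1]
}}

```text
clock: 3.7
eef_pos: [0.6609, -0.0287, 0.087]
tool_rot: [0.702, 0.712, 0.001, 0.001]
ft_force: [-0.5, 0.1, 0.3]
grip_width: 0.0251
```

Call:
{"fn": "arm_command", "kwargs": {
  "translation": [
    [0,0,0],
    [0,0,0],
    [0,0,0],
    [0,0,0],
    [0,0,0]
  ],
  "turn": [0,0,0,0,0],
  "hand": [1,1,1,1,1]
}}

```text
clock: 4.12
eef_pos: [0.6595, -0.0286, 0.0848]
tool_rot: [0.702, 0.712, -0.0, -0.0]
ft_force: [-0.1, -0.7, -0.5]
grip_width: 0.0003
```

Call:
{"fn": "arm_command", "kwargs": {
  "translation": [
    [0,0,-2],
    [0,0,-4],
    [0,0,-6],
    [0,0,-8],
    [0,0,-8]
  ],
  "turn": [0,0,0,0,0],
  "hand": [1,1,1,1,1]
}}

```text
clock: 4.53
eef_pos: [0.6622, -0.0287, 0.17]
tool_rot: [0.702, 0.712, 0.003, 0.003]
ft_force: [0.7, -0.2, 1.2]
grip_width: 0.0001
```

```bash
python3 - <<'E'
from h import *
o=get_obs(); print(o["grip_width"],o["ft_force"],o["eef_pos"],phi(o["tool_rot"]))
i=camera_info("wrist"); p,d=camera("wrist"); save("w2",p); P=cloud(i,d); np.savez("w2.npz",p=p,P=P)
q=P.reshape(-1,3); n=lambda x,y,r: np.hypot(q[:,0]-x,q[:,1]-y)<r
m=n(.475,-.025,.14)&(q[:,2]>.035)&(q[:,2]<.055); print(m.sum(),cv2.minAreaRect(q[m,:2].astype(np.float32)*1000))
go(.475,-.025,.163,1.571+.138)
E
```

```text
5.150267765796608e-05 [ 0.73441743 -0.18234756  1.21576416] [ 0.66216621 -0.02866949  0.17003001] 1.5857866849086226
901 ((474.05926513671875, -26.426544189453125), (59.852699279785156, 198.31834411621094), 7.744404315948486)
shift cm [  0.64 -18.63   0.48] turn -0.123 rows 4.5
```

View pics/w2.png

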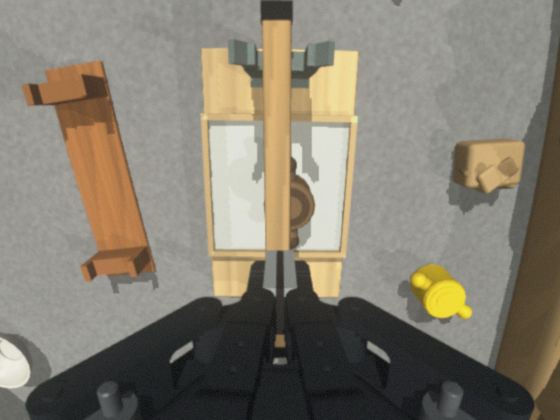

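```bash
python3 - <<'E'
from h import *
for n in("w1","w2"):
    f=np.load(n+".npz"); q=f["P"].reshape(-1,3)
    m=(abs(q[:,0]-.66)<.018)&(abs(q[:,1]-.03)<.02)&(q[:,2]>.06); print(n,np.round(np.nanpercentile(q[m],[3,50,97],axis=0),4))
i=camera_info("wrist");W=np.array(i["world_to_cam"]);o=get_obs()
for dz in(0,-tip_reach): 
    c=cv2.projectPoints(np.array([o["eef_pos"]+[0,0,dz]]),cv2.Rodrigues(W[:3,:3])[0],W[:3,3],np.array(i["mtx"]),np.array(i["dist_coeffs"]))[0]; print("tip px col,row",c.ravel())
p,d=camera("side"); i=camera_info("side"); save("s2",p[150:290,170:400].repeat(3,0).repeat(3,1))
E
```

```text
w1 [[0.6495 0.0117 0.0929]
 [0.659  0.0306 0.0943]
 [0.6685 0.0487 0.0958]]
w2 [[0.6498 0.011  0.0928]
 [0.6591 0.0306 0.0943]
 [0.6685 0.0487 0.0956]]
tip px col,row [280.77936256 252.83089138]
tip px col,row [280.56459926 242.3077438 ]
```

View pics/s2.png

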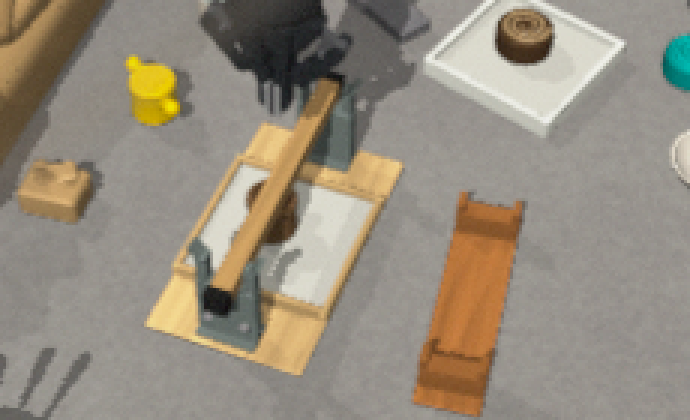

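```bash
python3 - <<'E'
from h import *
f=np.load("w2.npz"); P=f["P"]; 
for r in range(225,300,5): print(r,np.round(P[r,273],3),np.round(P[r,280],3),np.round(P[r,287],3))
i=camera_info("side"); p,d=camera("side"); Q=cloud(i,d).reshape(-1,3)
m=(np.hypot(Q[:,0]-.662,Q[:,1]+.029)<.06)&(Q[:,2]>.12); a=Q[m]; a=a[np.argsort(a[:,2])][:12]; print(np.round(a,3))
E
```

```text
225 [ 0.657 -0.042  0.094] [ 0.663 -0.042  0.094] [ 0.668 -0.042  0.094]
230 [ 0.657 -0.046  0.094] [ 0.663 -0.046  0.095] [ 0.668 -0.045  0.096]
235 [ 0.657 -0.05   0.094] [ 0.663 -0.05   0.094] [ 0.668 -0.05   0.095]
240 [ 0.657 -0.054  0.095] [ 0.663 -0.055  0.094] [ 0.668 -0.054  0.095]
245 [ 0.657 -0.059  0.095] [ 0.663 -0.059  0.095] [ 0.669 -0.058  0.095]
250 [ 0.658 -0.018  0.189] [ 0.661 -0.018  0.188] [ 0.665 -0.018  0.188]
255 [ 0.658 -0.018  0.193] [ 0.661 -0.018  0.194] [ 0.665 -0.018  0.194]
260 [ 0.658 -0.018  0.199] [ 0.661 -0.018  0.199] [ 0.664 -0.018  0.199]
265 [ 0.658 -0.018  0.204] [ 0.661 -0.019  0.203] [ 0.664 -0.018  0.203]
270 [ 0.658 -0.018  0.208] [ 0.661 -0.018  0.207] [ 0.664 -0.018  0.208]
275 [ 0.658 -0.018  0.212] [ 0.661 -0.018  0.212] [ 0.664 -0.018  0.212]
280 [ 0.658 -0.018  0.217] [ 0.661 -0.018  0.216] [ 0.664 -0.018  0.216]
285 [ 0.658 -0.018  0.22 ] [ 0.661 -0.018  0.22 ] [ 0.664 -0.019  0.218]
290 [ 0.658 -0.019  0.221] [ 0.661 -0.019  0.221] [ 0.664 -0.018  0.222]
295 [ 0.658 -0.017  0.227] [ 0.661 -0.022  0.221] [ 0.664 -0.017  0.228]
[[ 0.663 -0.018  0.185]
 [ 0.653 -0.021  0.185]
 [ 0.654 -0.017  0.186]
 [ 0.664 -0.015  0.187]
 [ 0.651 -0.023  0.188]
 [ 0.666 -0.02   0.189]
 [ 0.655 -0.02   0.189]
 [ 0.658 -0.015  0.189]
 [ 0.662 -0.017  0.189]
 [ 0.654 -0.017  0.189]
 [ 0.656 -0.015  0.19 ]
 [ 0.648 -0.022  0.19 ]]
```

The fingertips measure about 15 mm behind the reported TCP when shut: tips at z 0.185 with the TCP at 0.170, agreed by two cameras. That contradicts tip_reach = +14 mm and explains the miss, as the jaws closed above the bar, which didn't move. From here on I'll use the measured offset.

Call:
{"fn": "arm_command", "kwargs": {
  "translation": [
    [0,0,0],
    [0,0,0],
    [0,0,0],
    [0,0,0],
    [0,0,0]
  ],
  "turn": [0,0,0,0,0],
  "hand": [0,0,0,0,0]
}}

```text
clock: 5.1
eef_pos: [0.6593, -0.0286, 0.1642]
tool_rot: [0.702, 0.712, -0.0, -0.0]
ft_force: [0.0, 0.4, 0.0]
grip_width: 0.0605
```

Call:
{"fn": "arm_command", "kwargs": {
  "translation": [
    [0,0,0],
    [0,0,4],
    [0,0,7.5],
    [0,0,10],
    [0,0,11.5]
  ],
  "turn": [0,0,0,0,0],
  "hand": [0,0,0,0,0]
}}

```text
clock: 5.52
eef_pos: [0.657, -0.0284, 0.0458]
tool_rot: [0.702, 0.712, -0.002, -0.002]
ft_force: [-0.4, -0.7, -0.8]
grip_width: 0.0852
```

```bash
python3 - <<'E'
from h import *
o=get_obs(); print(o["eef_pos"],o["ft_force"],o["grip_width"])
i=camera_info("wrist"); p,d=camera("wrist"); save("w3",p); P=cloud(i,d); Q=P.reshape(-1,3); e=o["eef_pos"]
for s in(-1,1):
    m=(abs(Q[:,0]-e[0]-s*.05)<.012)&(abs(Q[:,1]-e[1])<.02)&(Q[:,2]>.03); a=Q[m]; print(len(a),np.round(a[np.argsort(a[:,2])][:6],3))
E
```

```text
[ 0.65701012 -0.02844511  0.04576388] [-0.36145799 -0.74093095 -0.76128576] 0.0852446285890705
9205 [[ 0.614 -0.029  0.073]
 [ 0.614 -0.023  0.073]
 [ 0.613 -0.022  0.073]
 [ 0.614 -0.028  0.073]
 [ 0.614 -0.034  0.073]
 [ 0.614 -0.033  0.073]]
9455 [[ 0.699 -0.033  0.072]
 [ 0.699 -0.027  0.072]
 [ 0.699 -0.033  0.072]
 [ 0.699 -0.022  0.072]
 [ 0.699 -0.022  0.073]
 [ 0.699 -0.034  0.073]]
```

Call:
{"fn": "arm_command", "kwargs": {
  "translation": [
    [0,0,0],
    [0,0,0],
    [0,0,0],
    [0,0,0],
    [0,0,0]
  ],
  "turn": [0,0,0,0,0],
  "hand": [1,1,1,1,1]
}}

```text
clock: 5.98
eef_pos: [0.6608, -0.0286, 0.0517]
tool_rot: [0.702, 0.712, 0.001, 0.001]
ft_force: [0.6, -0.4, 1.1]
grip_width: 0.0258
```

Call:
{"fn": "arm_command", "kwargs": {
  "translation": [
    [0,0,0],
    [0,0,0],
    [0,0,0],
    [0,0,0],
    [0,0,0]
  ],
  "turn": [0,0,0,0,0],
  "hand": [1,1,1,1,1]
}}

```text
clock: 6.4
eef_pos: [0.6607, -0.0286, 0.0516]
tool_rot: [0.702, 0.712, 0.001, 0.001]
ft_force: [-0.7, 0.6, 4.8]
grip_width: 0.0188
```

Call:
{"fn": "arm_command", "kwargs": {
  "translation": [
    [0,0,-1],
    [0,0,-3],
    [0,0,-5.5],
    [0,0,-7.5],
    [0,0,-8.5]
  ],
  "turn": [0,0,0,0,0],
  "hand": [1,1,1,1,1]
}}

```text
clock: 6.82
eef_pos: [0.6606, -0.0286, 0.138]
tool_rot: [0.702, 0.712, 0.001, 0.001]
ft_force: [0.0, -0.4, -1.1]
grip_width: 0.0189
```

```bash
python3 - <<'E'
from h import *
o=get_obs(); print(o["grip_width"],o["ft_force"],o["eef_pos"],phi(o["tool_rot"]))
i=camera_info("wrist"); p,d=camera("wrist"); save("w4",p); P=cloud(i,d); Q=P.reshape(-1,3)
m=(abs(Q[:,0]-.66)<.03)&(abs(Q[:,1]-.05)<.06)&(Q[:,2]>.14);print("bar",np.round(np.nanpercentile(Q[m],[2,50,98],axis=0),4))
go(.475,-.026,.134,1.571+.137)
E
```

```text
0.018890461846702972 [ 0.04497385 -0.43123701 -1.14453354] [ 0.66064347 -0.02860663  0.13796359] 1.585791531793006
bar [[ 0.645  -0.0098  0.1791]
 [ 0.6589  0.0366  0.1808]
 [ 0.6757  0.0805  0.2499]]
shift cm [  0.54 -18.64   0.53] turn -0.122 rows 4.5
```

Call:
{"fn": "arm_command", "kwargs": {
  "translation": [
    [0.5,-18.6,0],
    [0.5,-18.6,0],
    [0.5,-18.6,0],
    [0.5,-18.6,0],
    [0.5,-18.6,0]
  ],
  "turn": [-0.03,-0.06,-0.09,-0.12,-0.12],
  "hand": [1,1,1,1,1]
}}

```text
clock: 7.28
eef_pos: [0.4661, -0.0261, 0.1326]
tool_rot: [0.657, 0.753, -0.003, -0.003]
ft_force: [-1.6, 0.1, -1.3]
grip_width: 0.0191
```

Call:
{"fn": "arm_command", "kwargs": {
  "translation": [
    [0,0,0],
    [0,0,2],
    [0,0,4],
    [0,0,6],
    [0,0,7]
  ],
  "turn": [0,0,0,0,0],
  "hand": [1,1,1,1,1]
}}

```text
clock: 7.7
eef_pos: [0.4719, -0.0263, 0.062]
tool_rot: [0.658, 0.753, -0.001, -0.002]
ft_force: [0.1, 0.8, -1.9]
grip_width: 0.0191
```

```bash
python3 - <<'E'
from h import *
o=get_obs(); print(o["grip_width"],o["ft_force"],o["eef_pos"],phi(o["tool_rot"]))
go(.475,-.026,.010,1.571+.137)
i=camera_info("wrist"); p,d=camera("wrist"); save("w5",p); P=cloud(i,d)
for n in("rest_seat","bar_mid"):
  for r in spot_point("wrist",n)[:2]: print(n,r["conf"],r["location"],on_plane(i,r["location"],.031 if n[0]=="r" else .11))
E
```

```text
0.019052102668306176 [ 0.07695457  0.83605452 -1.94304881] [ 0.47191085 -0.02625263  0.06199623] 1.7057373526205
shift cm [-0.02  0.31  5.2 ] turn -0.002 rows 1.2
bar_mid 0.66 [285.3, 277.8] [ 0.46937506 -0.01703562  0.11      ]
```

View pics/w5.png

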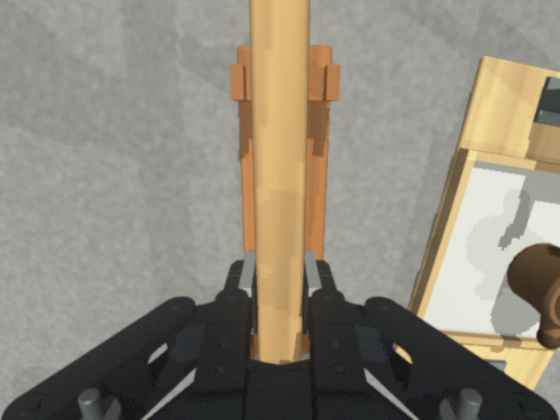

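Call:
{"fn": "arm_command", "kwargs": {
  "translation": [
    [0,0.2,2],
    [0,0.2,3.5],
    [0,0.2,4.6],
    [0,0.2,5.2],
    [0,0.2,5.2]
  ],
  "turn": [0,0,0,0,0],
  "hand": [1,1,1,1,1]
}}

```text
clock: 8.27
eef_pos: [0.4752, -0.0261, 0.0122]
tool_rot: [0.658, 0.753, -0.0, -0.0]
ft_force: [0.6, -0.2, -1.6]
grip_width: 0.0189
```

Call:
{"fn": "arm_command", "kwargs": {
  "translation": [
    [0,0,0],
    [0,0,0],
    [0,0,0],
    [0,0,0],
    [0,0,0]
  ],
  "turn": [0,0,0,0,0],
  "hand": [1,1,1,1,1]
}}

```text
clock: 8.68
eef_pos: [0.476, -0.0261, 0.0134]
tool_rot: [0.658, 0.753, 0.0, 0.0]
ft_force: [-0.7, -0.1, -1.4]
grip_width: 0.0187
```

Call:
{"fn": "arm_command", "kwargs": {
  "translation": [
    [0,0,0.2],
    [0,0,0.4],
    [0,0,0.5],
    [0,0,0.5],
    [0,0,0.5]
  ],
  "turn": [0,0,0,0,0],
  "hand": [1,1,1,1,0]
}}

```text
clock: 9.1
eef_pos: [0.4755, -0.0261, 0.0078]
tool_rot: [0.658, 0.753, -0.0, -0.0]
ft_force: [1.1, -1.0, -0.2]
grip_width: 0.03
```

Call:
{"fn": "arm_command", "kwargs": {
  "translation": [
    [0,0,0],
    [0,0,0],
    [0,0,0],
    [0,0,0],
    [0,0,0]
  ],
  "turn": [0,0,0,0,0],
  "hand": [0,0,0,0,0]
}}

```text
clock: 9.52
eef_pos: [0.4756, -0.0261, 0.0079]
tool_rot: [0.658, 0.753, 0.0, 0.0]
ft_force: [-0.3, -0.5, 0.6]
grip_width: 0.0851
```

Call:
{"fn": "arm_command", "kwargs": {
  "translation": [
    [0,0,0],
    [0,0,-3],
    [0,0,-7],
    [0,0,-11],
    [0,0,-15]
  ],
  "turn": [0,0,0,0,0],
  "hand": [0,0,0,0,0]
}}

```text
clock: 9.93
eef_pos: [0.4748, -0.026, 0.1592]
tool_rot: [0.658, 0.753, -0.0, -0.0]
ft_force: [1.1, 0.1, -0.1]
grip_width: 0.0855
```

```bash
python3 - <<'E'
from h import *
o=get_obs(); print(o["eef_pos"])
i=camera_info("wrist"); p,d=camera("wrist"); save("w6",p); P=cloud(i,d); Q=P.reshape(-1,3)
np.savez("w6.npz",p=p,P=P)
hs=lambda n,r:(np.hypot(Q[:,0]-n[0],Q[:,1]-n[1])<r)
m=hs((.475,-.025),.16)&(Q[:,2]>.046)&(Q[:,2]<.056);print("bar",m.sum(),cv2.minAreaRect(Q[m,:2].astype(np.float32)*1000),np.median(Q[m],0))
m=hs((.67,-.035),.07)&(Q[:,2]>.03)&(Q[:,2]<.062);print("vert",m.sum(),cv2.minAreaRect(Q[m,:2].astype(np.float32)*1000))
m=hs((.67,-.035),.07)&(Q[:,2]>.053)&(Q[:,2]<.062);print("vert top",m.sum(),cv2.minAreaRect(Q[m,:2].astype(np.float32)*1000))
go(.662,-.04,.18,1.571)
E
```

```text
[ 0.47478128 -0.02603966  0.15923385]
bar 7391 ((474.4681396484375, -26.3326416015625), (21.571643829345703, 290.1193542480469), 7.909626007080078) [0.47029664 0.00637167 0.05036276]
vert 3057 ((670.1109619140625, -37.9458122253418), (46.64310073852539, 81.79045104980469), 27.64847755432129)
vert top 1701 ((669.9014892578125, -38.2684440612793), (44.3355827331543, 73.50863647460938), 31.421688079833984)
shift cm [-3.8  17.85 -1.22] turn 0.135 rows 4.4
```

Call:
{"fn": "arm_command", "kwargs": {
  "translation": [
    [-3.8,19,-2],
    [-3.8,19,-2],
    [-3.8,19,-2],
    [-3.8,19,-2],
    [-3.8,19,-2]
  ],
  "turn": [-0.07,-0.14,-0.21,-0.28,-0.35],
  "hand": [0,0,0,0,0]
}}

```text
clock: 10.4
eef_pos: [0.672, -0.0384, 0.1775]
tool_rot: [0.515, 0.857, 0.0, 0.001]
ft_force: [0.2, -0.0, 0.0]
grip_width: 0.0853
```

Call:
{"fn": "arm_command", "kwargs": {
  "translation": [
    [0,0,0],
    [0,0,0],
    [0,0,0],
    [0,0,0]
  ],
  "turn": [0,0,0,0],
  "hand": [0,0,0,0]
}}

```text
clock: 10.73
eef_pos: [0.6676, -0.0381, 0.1778]
tool_rot: [0.517, 0.856, -0.0, -0.001]
ft_force: [-0.3, -0.1, -1.2]
grip_width: 0.0855
```

```bash
python3 - <<'E'
from h import *
o=get_obs(); print(o["eef_pos"],phi(o["tool_rot"]))
i=camera_info("wrist"); p,d=camera("wrist"); save("w7",p); P=cloud(i,d); Q=P.reshape(-1,3)
np.savez("w7.npz",p=p,P=P)
hs=lambda n,r:(np.hypot(Q[:,0]-n[0],Q[:,1]-n[1])<r)
for z in (.03,.045,.053):
  m=hs((.67,-.035),.07)&(Q[:,2]>z)&(Q[:,2]<.062);print("vert",z,m.sum(),cv2.minAreaRect(Q[m,:2].astype(np.float32)*1000))
for n,z in(("cradle_bed",.012),("vertebra_mid",.034),("bracket_seat",.075)):
  for r in spot_point("wrist",n)[:2]: print(n,round(r["conf"],2),r["location"],np.round(on_plane(i,r["location"],z),4))
hsv=cv2.cvtColor(p,cv2.COLOR_RGB2HSV).reshape(-1,3).astype(int)
m=hs((.662,-.033),.11)&(Q[:,2]>.006)&(Q[:,2]<.016)&(hsv[:,1]<45); print("bed",m.sum(),cv2.minAreaRect(Q[m,:2].astype(np.float32)*1000))
m=hs((.662,-.033),.16)&(Q[:,2]>.1)&(Q[:,2]<.118)&(abs(Q[:,1]+.033)>.09)&(abs(Q[:,1]+.033)<.13)&(abs(Q[:,0]-.662)<.035); print("brk",m.sum(),cv2.minAreaRect(Q[m,:2].astype(np.float32)*1000))
E
```

```text
[ 0.6675665  -0.03808999  0.17777812] 2.0554026125553713
vert 0.03 2657 ((670.8120727539062, -38.573097229003906), (46.05079650878906, 82.326416015625), 27.403919219970703)
vert 0.045 2588 ((670.8120727539062, -38.573097229003906), (46.05079650878906, 82.326416015625), 27.403919219970703)
vert 0.053 1900 ((670.8226318359375, -37.88832092285156), (71.32611083984375, 46.18458938598633), 62.6699333190918)
cradle_bed 0.66 [176.9, 277.4] [ 0.6614 -0.0337  0.012 ]
cradle_bed 0.38 [81.6, 96.7] [ 0.4584 -0.0313  0.012 ]
vertebra_mid 0.84 [189.7, 280.1] [ 0.6677 -0.0395  0.034 ]
vertebra_mid 0.78 [332.0, 365.7] [ 0.8368 -0.1447  0.034 ]
bed 15008 ((661.1251220703125, -33.52052307128906), (217.00729370117188, 138.79541015625), 89.84479522705078)
brk 1751 ((660.94677734375, -33.43871307373047), (244.8800506591797, 67.14920806884766), 89.96369171142578)
```

View pics/w7.png

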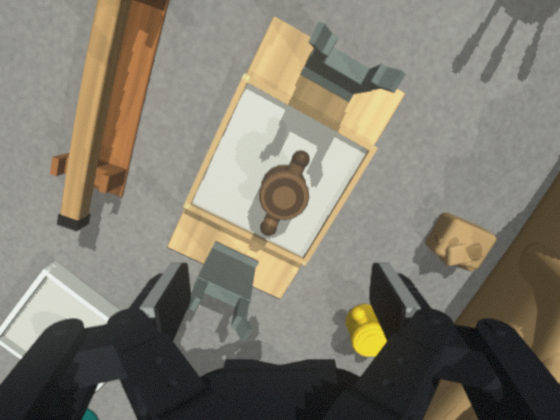

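```bash
python3 - <<'E'
from h import *
i=camera_info("wrist")
a,b,c=[on_plane(i,x,z) for x,z in(((158,301),.05),((227,268),.05),((193,284),.056))]
print(a,b,c,(a+b)/2,np.degrees(np.arctan2(*(a-b)[[1,0]])),np.linalg.norm(a-b))
Q=np.load("w7.npz")["P"].reshape(-1,3); m=(np.hypot(Q[:,0]-.67,Q[:,1]+.038)<.05)&(Q[:,2]>.04)&(Q[:,2]<.065)
v=Q[m,:2]-[.670,-.038]; r=np.hypot(*v.T); w=v[r>.03]; th=np.arctan2(w[:,1],w[:,0]); print(len(w),np.degrees(np.angle(np.mean(np.exp(2j*th)))/2), r.max())
go(.670,-.038,.04,np.radians(92))
E
```

```text
[ 0.66959065 -0.0007787   0.05      ] [ 0.67384257 -0.0748834   0.05      ] [ 0.67061332 -0.03581841  0.056     ] [ 0.67171661 -0.03783105  0.05      ] 93.28387575523203 0.07422657576330019
468 -86.55945922615096 0.04474287181379929
shift cm [-0.07  0.16 13.88] turn 0.45 rows 3.3
```

Call:
{"fn": "arm_command", "kwargs": {
  "translation": [
    [0,0.25,0],
    [0,0.25,3],
    [0,0.25,7],
    [0,0.25,10.5],
    [0,0.25,13]
  ],
  "turn": [0.12,0.24,0.36,0.425,0.425],
  "hand": [0,0,0,0,0]
}}

```text
clock: 11.35
eef_pos: [0.6689, -0.0369, 0.0452]
tool_rot: [0.686, 0.727, -0.001, -0.001]
ft_force: [-0.1, -0.4, -0.0]
grip_width: 0.0853
```

Call:
{"fn": "arm_command", "kwargs": {
  "translation": [
    [0,0,1.5],
    [0,0,3],
    [0,0,4.1],
    [0,0,4.1],
    [0,0,4.1]
  ],
  "turn": [0,0,0,0,0],
  "hand": [0,0,0,0,0]
}}

```text
clock: 11.77
eef_pos: [0.6707, -0.037, 0.0068]
tool_rot: [0.686, 0.728, -0.0, -0.0]
ft_force: [0.5, 0.5, 0.3]
grip_width: 0.0855
```

Call:
{"fn": "arm_command", "kwargs": {
  "translation": [
    [0,0,0],
    [0,0,0],
    [0,0,0],
    [0,0,0],
    [0,0,0]
  ],
  "turn": [0,0,0,0,0],
  "hand": [0.3,0.35,0.4,0.5,0.6]
}}

```text
clock: 12.18
eef_pos: [0.6723, -0.0371, 0.0088]
tool_rot: [0.686, 0.728, 0.001, 0.001]
ft_force: [-1.0, -0.3, 4.9]
grip_width: 0.0455
```

Call:
{"fn": "arm_command", "kwargs": {
  "translation": [
    [0,0,0],
    [0,0,0],
    [0,0,0],
    [0,0,0],
    [0,0,0]
  ],
  "turn": [0,0,0,0,0],
  "hand": [1,1,1,1,1]
}}

```text
clock: 12.6
eef_pos: [0.6723, -0.0371, 0.0088]
tool_rot: [0.686, 0.728, 0.001, 0.001]
ft_force: [-2.0, 0.7, 5.2]
grip_width: 0.0454
```

Call:
{"fn": "arm_command", "kwargs": {
  "translation": [
    [0,0,-2],
    [0,0,-6],
    [0,0,-10],
    [0,0,-14],
    [0,0,-17]
  ],
  "turn": [0,0,0,0,0],
  "hand": [1,1,1,1,1]
}}

```text
clock: 13.02
eef_pos: [0.6717, -0.037, 0.1805]
tool_rot: [0.686, 0.728, 0.001, 0.001]
ft_force: [1.5, 0.7, -1.2]
grip_width: 0.0452
```

Call:
{"fn": "arm_command", "kwargs": {
  "translation": [
    [2,-0.8,0],
    [5.5,-2.1,0],
    [9,-3.5,0],
    [12.5,-4.9,0],
    [16,-6.2,0]
  ],
  "turn": [0,0,0,0,0],
  "hand": [1,1,1,1,1]
}}

```text
clock: 13.43
eef_pos: [0.5983, 0.12, 0.1765]
tool_rot: [0.686, 0.728, -0.0, -0.0]
ft_force: [1.8, 0.8, -1.5]
grip_width: 0.0455
```

Call:
{"fn": "arm_command", "kwargs": {
  "translation": [
    [3.5,-1.4,0],
    [7,-2.7,0],
    [10.5,-4.1,0],
    [14,-5.4,0],
    [16,-6.2,0]
  ],
  "turn": [0,0,0,0,0],
  "hand": [1,1,1,1,1]
}}

```text
clock: 13.85
eef_pos: [0.5259, 0.2783, 0.1766]
tool_rot: [0.684, 0.729, -0.0, -0.001]
ft_force: [-0.2, -0.6, -0.7]
grip_width: 0.0451
```

```bash
python3 - <<'E'
from h import *
o=get_obs(); print(o["grip_width"],o["eef_pos"],phi(o["tool_rot"]),o["joint_pos"])
i=camera_info("wrist"); p,d=camera("wrist"); save("w8",p); P=cloud(i,d); Q=P.reshape(-1,3)
for r in spot_point("wrist","pad_top")[:2]: print(r["conf"],r["location"],on_plane(i,r["location"],.012))
hsv=cv2.cvtColor(p,cv2.COLOR_RGB2HSV).reshape(-1,3).astype(int)
m=(np.hypot(Q[:,0]-.49,Q[:,1]-.361)<.12)&(Q[:,2]>.008)&(Q[:,2]<.016); print(m.sum(),cv2.minEnclosingCircle(Q[m,:2].astype(np.float32)*1000))
go(.490,.361,.1)
E
```

```text
0.04511554281874901 [0.52588243 0.27834742 0.1765743 ] 1.6340380998300768 [4.85982279e-01 4.48809018e-01 1.98574704e-01 1.32110151e+00
 1.54637162e-03 1.99353575e+00]
17276 ((484.5299377441406, 360.6615295410156), 72.35078430175781)
shift cm [ 8.46 -3.04  7.65] turn -0.0 rows 2.8
```

Call:
{"fn": "arm_command", "kwargs": {
  "translation": [
    [3,-1.2,0],
    [6,-2.4,2],
    [8.4,-3.3,5],
    [8.4,-3.3,9],
    [8.4,-3.3,12.5]
  ],
  "turn": [0,0,0,0,0],
  "hand": [1,1,1,1,1]
}}

```text
clock: 14.37
eef_pos: [0.4897, 0.3579, 0.0505]
tool_rot: [0.685, 0.729, 0.001, 0.0]
ft_force: [0.2, -0.9, -1.8]
grip_width: 0.0455
```

Call:
{"fn": "arm_command", "kwargs": {
  "translation": [
    [0,0,1.5],
    [0,0,2.7],
    [0,0,3.4],
    [0,0,3.4],
    [0,0,3.4]
  ],
  "turn": [0,0,0,0,0],
  "hand": [1,1,1,1,1]
}}

```text
clock: 14.78
eef_pos: [0.4906, 0.3564, 0.0179]
tool_rot: [0.686, 0.728, -0.0, 0.0]
ft_force: [0.0, 0.8, -1.3]
grip_width: 0.0452
```

```bash
python3 - <<'E'
from h import *
o=get_obs(); print(o["grip_width"],o["eef_pos"],phi(o["tool_rot"]),o["ft_force"])
i=camera_info("wrist"); p,d=camera("wrist"); save("w9",p)
E
```

```text
0.04524311904171924 [0.4905689  0.35643327 0.01792725] 1.6300467478718108 [ 0.04098795  0.77232666 -1.25734119]
```

View pics/w9.png

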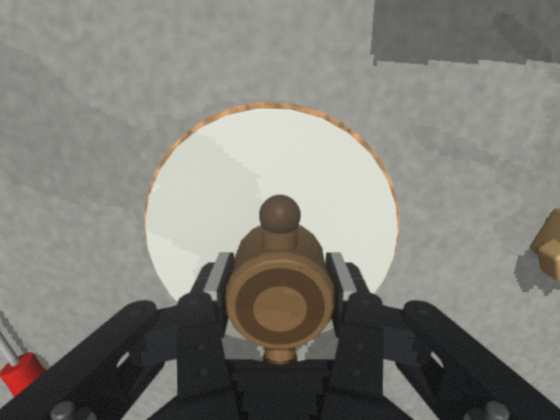

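The vertebra is held upright over the pad (spool at 305,280). I'll lower the last few mm and release.

Call:
{"fn": "arm_command", "kwargs": {
  "translation": [
    [0,0,0.3],
    [0,0,0.6],
    [0,0,0.85],
    [0,0,0.85],
    [0,0,0.85]
  ],
  "turn": [0,0,0,0,0],
  "hand": [1,1,1,1,1]
}}

```text
clock: 15.25
eef_pos: [0.49, 0.3568, 0.0093]
tool_rot: [0.686, 0.728, -0.0, -0.0]
ft_force: [-0.5, 0.5, -1.7]
grip_width: 0.0454
```

Call:
{"fn": "arm_command", "kwargs": {
  "translation": [
    [0,0,0],
    [0,0,0],
    [0,0,0],
    [0,0,0],
    [0,0,0]
  ],
  "turn": [0,0,0,0,0],
  "hand": [0.3,0,0,0,0]
}}

```text
clock: 15.67
eef_pos: [0.4903, 0.357, 0.0096]
tool_rot: [0.686, 0.728, 0.0, 0.0]
ft_force: [-0.9, 0.3, 0.3]
grip_width: 0.0858
```

Call:
{"fn": "arm_command", "kwargs": {
  "translation": [
    [0,0,0],
    [0,0,-2],
    [0,0,-6],
    [0,0,-10],
    [0,0,-14]
  ],
  "turn": [0,0,0,0,0],
  "hand": [0,0,0,0,0]
}}

```text
clock: 16.08
eef_pos: [0.4896, 0.3564, 0.1504]
tool_rot: [0.686, 0.728, -0.001, -0.0]
ft_force: [1.3, 1.2, -0.1]
grip_width: 0.086
```

Call:
{"fn": "arm_command", "kwargs": {
  "translation": [
    [-4,0,-1],
    [-8,0,-2],
    [-12,0,-3],
    [-16,0,-4],
    [-20,0,-4]
  ],
  "turn": [0,0,0,0,0],
  "hand": [0,0,0,0,0]
}}

```text
clock: 16.5
eef_pos: [0.5032, 0.156, 0.1918]
tool_rot: [0.685, 0.728, 0.002, 0.001]
ft_force: [1.0, 0.2, -0.1]
grip_width: 0.0854
```

```bash
python3 - <<'E'
from h import *
i=camera_info("wrist")
for c in("scene","side","wrist"):
    i=camera_info(c); p,d=camera(c); Q=cloud(i,d).reshape(-1,3)
    for nm,x,y in(("vert",.489,.358),("ammo",.526,-.357)):
        m=(np.hypot(Q[:,0]-x,Q[:,1]-y)<.06)&(Q[:,2]>.025)&(Q[:,2]<.065)
        if m.sum()>20: print(c,nm,m.sum(),cv2.minAreaRect(Q[m,:2].astype(np.float32)*1000),np.nanmax(Q[m,2]))
    for r in spot_point(c,"tray_bed")[:1]: print(c,r["conf"],on_plane(i,r["location"],.012))
go(.526,-.357,.18,1.571)
E
```

```text
scene vert 645 ((493.18328857421875, 354.74383544921875), (84.82032012939453, 47.96360778808594), 69.48401641845703) 0.06118539921931376
scene ammo 326 ((526.4580688476562, -358.5556335449219), (61.388404846191406, 58.77935791015625), 71.50591278076172) 0.05255091246539789
scene 0.84 [ 0.52019888 -0.35437009  0.012     ]
side vert 561 ((490.3662414550781, 356.5736083984375), (44.123565673828125, 84.20732879638672), 22.246732711791992) 0.06288403911179197
side ammo 269 ((526.7864990234375, -363.9645690917969), (81.3802719116211, 79.67498016357422), 32.692508697509766) 0.05360005341163321
side 0.56 [ 0.52753066 -0.35838973  0.012     ]
wrist vert 276 ((491.1758728027344, 315.043212890625), (11.510668754577637, 16.78078842163086), 87.99742126464844) 0.055157837437548374
wrist 0.33 [ 0.66184508 -0.03103408  0.012     ]
shift cm [-51.55  -0.74   0.92] turn 0.06 rows 12.4
```

Call:
{"fn": "arm_command", "kwargs": {
  "translation": [
    [-4,0,0],
    [-8,0,0],
    [-12,0,0],
    [-16,-0.2,0],
    [-17.5,-0.2,0]
  ],
  "turn": [0,0,0,0,0],
  "hand": [0,0,0,0,0]
}}

```text
clock: 17.22
eef_pos: [0.5107, -0.0199, 0.1889]
tool_rot: [0.686, 0.728, -0.001, 0.0]
ft_force: [0.3, 1.5, -0.8]
grip_width: 0.0856
```

Call:
{"fn": "arm_command", "kwargs": {
  "translation": [
    [-4,0,0],
    [-8,0,0],
    [-12,0,0],
    [-16,-0.2,0],
    [-17.5,-0.2,0]
  ],
  "turn": [0,0,0,0,0],
  "hand": [0,0,0,0,0]
}}

```text
clock: 17.63
eef_pos: [0.5198, -0.1954, 0.1886]
tool_rot: [0.686, 0.728, -0.001, 0.0]
ft_force: [0.8, 0.6, 0.5]
grip_width: 0.0855
```

Call:
{"fn": "arm_command", "kwargs": {
  "translation": [
    [-4,0,0],
    [-8,0,0],
    [-12,0,0],
    [-15.5,-0.3,0],
    [-16.5,-0.3,0]
  ],
  "turn": [0,0,0,0,0],
  "hand": [0,0,0,0,0]
}}

```text
clock: 18.05
eef_pos: [0.5266, -0.3608, 0.1878]
tool_rot: [0.686, 0.727, -0.001, 0.0]
ft_force: [0.2, 0.2, -0.0]
grip_width: 0.0851
```

Call:
{"fn": "arm_command", "kwargs": {
  "translation": [
    [0,0,0],
    [0,0,0],
    [0,0,0]
  ],
  "turn": [0,0,0],
  "hand": [0,0,0]
}}

```text
clock: 18.3
eef_pos: [0.5267, -0.3551, 0.1888]
tool_rot: [0.685, 0.729, 0.0, -0.001]
ft_force: [0.4, 0.4, -0.6]
grip_width: 0.0857
```

```bash
python3 - <<'E'
from h import *
o=get_obs(); print(o["eef_pos"],phi(o["tool_rot"]))
i=camera_info("wrist"); p,d=camera("wrist"); save("w10",p); P=cloud(i,d); Q=P.reshape(-1,3); np.savez("w10.npz",p=p,P=P)
hs=lambda x,y,r: np.hypot(Q[:,0]-x,Q[:,1]-y)<r
for z in(.03,.04,.045):
  m=hs(.526,-.358,.05)&(Q[:,2]>z)&(Q[:,2]<.06); print(z,m.sum(),cv2.minEnclosingCircle(Q[m,:2].astype(np.float32)*1000))
hsv=cv2.cvtColor(p,cv2.COLOR_RGB2HSV).reshape(-1,3).astype(int)
m=hs(.522,-.355,.115)&(Q[:,2]>.016)&(Q[:,2]<.026)&(hsv[:,1]<50); print("rim",m.sum(),cv2.minAreaRect(Q[m,:2].astype(np.float32)*1000))
for r in spot_point("wrist","tray_bed")[:1]: print(r["conf"],r["location"],on_plane(i,r["location"],.012))
for r in spot_point("wrist","ammonite_mid")[:3]: print(r["conf"],r["location"],on_plane(i,r["location"],.03))
E
```

```text
[ 0.52672808 -0.35507397  0.18882622] 1.633423982119468
0.03 2651 ((523.6654052734375, -360.8566589355469), 29.75493812561035)
0.04 2441 ((523.6647338867188, -360.99853515625), 28.883594512939453)
0.045 1116 ((522.293701171875, -360.48773193359375), 26.442909240722656)
rim 3534 ((537.6451416015625, -355.7453308105469), (150.5287322998047, 192.89944458007812), 73.1989974975586)
0.84 [174.9, 274.1] [ 0.51950061 -0.34927177  0.012     ]
0.8 [187.7, 279.9] [ 0.52639349 -0.35855094  0.03      ]
0.65 [307.5, 306.2] [ 0.5669003  -0.50252326  0.03      ]
0.59 [214.1, 122.6] [ 0.35824424 -0.39853523  0.03      ]
```

View pics/w10.png

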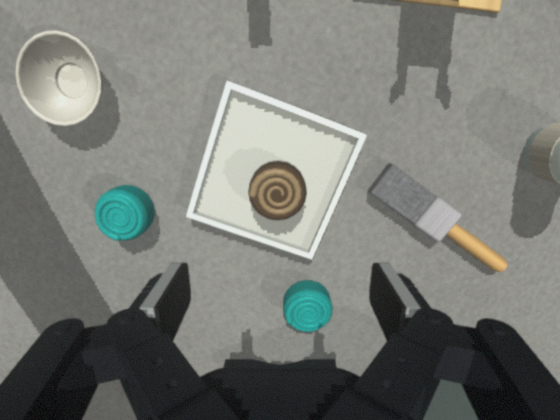

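The brown ammonite is in the tray at (190,277), confirmed. The turquoise discs at (212,125) and (307,307) are the look-alikes. Going down to grasp it.

```bash
python3 - <<'E'
from h import *
i=camera_info("wrist")
c=np.array([on_plane(i,x,.021) for x in((84,229),(134,364),(257,311),(215,190))]); print(c, c.mean(0),[np.linalg.norm(c[k]-c[k-1]) for k in range(4)])
E
```

```text
[[ 0.47021589 -0.26011855  0.021     ]
 [ 0.60877028 -0.2994173   0.021     ]
 [ 0.56762752 -0.44120539  0.021     ]
 [ 0.42949421 -0.39875303  0.021     ]] [ 0.51902697 -0.34987357  0.021     ] [np.float64(0.14449143864087233), np.float64(0.14401983646676764), np.float64(0.14763668046996647), np.float64(0.1445095696842987)]
```

Call:
{"fn": "arm_command", "kwargs": {
  "translation": [
    [-0.6,-0.3,4],
    [-0.6,-0.3,8],
    [-0.6,-0.3,11.5],
    [-0.6,-0.3,14],
    [-0.6,-0.3,15]
  ],
  "turn": [0,0,0,0,0],
  "hand": [0,0,0,0,0]
}}

```text
clock: 18.87
eef_pos: [0.5209, -0.3603, 0.0349]
tool_rot: [0.685, 0.729, -0.001, -0.004]
ft_force: [-0.2, 0.7, -0.1]
grip_width: 0.0852
```

Call:
{"fn": "arm_command", "kwargs": {
  "translation": [
    [0,0,1.5],
    [0,0,3],
    [0,0,4],
    [0,0,4],
    [0,0,4]
  ],
  "turn": [0,0,0,0,0],
  "hand": [0,0,0,0,0]
}}

```text
clock: 19.28
eef_pos: [0.5237, -0.3631, -0.0001]
tool_rot: [0.685, 0.728, 0.0, 0.0]
ft_force: [-0.4, -0.0, -0.0]
grip_width: 0.0851
```

Call:
{"fn": "arm_command", "kwargs": {
  "translation": [
    [0,0,0],
    [0,0,0],
    [0,0,0],
    [0,0,0],
    [0,0,0]
  ],
  "turn": [0,0,0,0,0],
  "hand": [0.2,0.25,0.3,0.4,0.5]
}}

```text
clock: 19.7
eef_pos: [0.5246, -0.3642, 0.0016]
tool_rot: [0.686, 0.728, 0.0, 0.002]
ft_force: [-0.5, 1.1, 5.4]
grip_width: 0.0578
```

Call:
{"fn": "arm_command", "kwargs": {
  "translation": [
    [0,0,0],
    [0,0,0],
    [0,0,0],
    [0,0,0],
    [0,0,0]
  ],
  "turn": [0,0,0,0,0],
  "hand": [1,1,1,1,1]
}}

```text
clock: 20.12
eef_pos: [0.5246, -0.3642, 0.0016]
tool_rot: [0.686, 0.728, 0.0, 0.002]
ft_force: [0.5, 0.7, 5.1]
grip_width: 0.0581
```

Call:
{"fn": "arm_command", "kwargs": {
  "translation": [
    [0,0,-2],
    [0,0,-6],
    [0,0,-10],
    [0,0,-14],
    [0,0,-17]
  ],
  "turn": [0,0,0,0,0],
  "hand": [1,1,1,1,1]
}}

```text
clock: 20.53
eef_pos: [0.524, -0.364, 0.1735]
tool_rot: [0.686, 0.728, 0.0, 0.002]
ft_force: [1.3, -1.5, -1.4]
grip_width: 0.0576
```

Call:
{"fn": "arm_command", "kwargs": {
  "translation": [
    [2,1,0],
    [5.5,2.7,0],
    [9,4.4,0],
    [12.5,6.1,0],
    [15.5,7.6,0]
  ],
  "turn": [0,0,0,0,0],
  "hand": [1,1,1,1,1]
}}

```text
clock: 20.95
eef_pos: [0.5903, -0.202, 0.1697]
tool_rot: [0.686, 0.728, 0.0, -0.0]
ft_force: [0.2, -0.5, -1.6]
grip_width: 0.058
```

Call:
{"fn": "arm_command", "kwargs": {
  "translation": [
    [3.5,1.7,0],
    [7,3.4,0],
    [10.5,5.1,0],
    [13.5,6.6,0],
    [15.9,7.8,0]
  ],
  "turn": [0,0,0,0,0],
  "hand": [1,1,1,1,1]
}}

```text
clock: 21.37
eef_pos: [0.6588, -0.0378, 0.1694]
tool_rot: [0.685, 0.729, 0.0, -0.0]
ft_force: [0.1, -1.0, -1.5]
grip_width: 0.0575
```

Call:
{"fn": "arm_command", "kwargs": {
  "translation": [
    [0,0,0],
    [0,0,0],
    [0,0,0]
  ],
  "turn": [0,0,0],
  "hand": [1,1,1]
}}

```text
clock: 21.62
eef_pos: [0.6579, -0.041, 0.1691]
tool_rot: [0.685, 0.728, -0.0, -0.0]
ft_force: [-0.4, -0.1, -2.4]
grip_width: 0.0577
```

```bash
python3 - <<'E'
from h import *
o=get_obs(); print(o["grip_width"],o["eef_pos"],phi(o["tool_rot"]))
go(.661,-.0365,.05,1.571+.06)
E
```

```text
0.057710763866601726 [ 0.65791957 -0.04097244  0.16914009] 1.6310230551646656
shift cm [ 0.43  0.33 11.91] turn 0.0 rows 2.9
```

Call:
{"fn": "arm_command", "kwargs": {
  "translation": [
    [0.4,0.3,2],
    [0.4,0.3,5.5],
    [0.4,0.3,9],
    [0.4,0.3,12],
    [0.4,0.3,14]
  ],
  "turn": [0,0,0,0,0],
  "hand": [1,1,1,1,1]
}}

```text
clock: 22.03
eef_pos: [0.6582, -0.0386, 0.0258]
tool_rot: [0.687, 0.727, -0.002, -0.002]
ft_force: [-0.4, 1.0, -1.4]
grip_width: 0.0578
```

Call:
{"fn": "arm_command", "kwargs": {
  "translation": [
    [0,0,1],
    [0,0,1.5],
    [0,0,1.7],
    [0,0,1.7],
    [0,0,1.7]
  ],
  "turn": [0,0,0,0,0],
  "hand": [1,1,1,1,1]
}}

```text
clock: 22.45
eef_pos: [0.6625, -0.037, 0.0144]
tool_rot: [0.686, 0.728, 0.001, 0.001]
ft_force: [1.2, -0.1, -1.3]
grip_width: 0.0577
```

```bash
python3 - <<'E'
from h import *
o=get_obs(); print(o["grip_width"],o["eef_pos"],phi(o["tool_rot"]),o["ft_force"])
go(.661,-.0365,.002)
i=camera_info("wrist"); p,d=camera("wrist"); save("w11",p)
Q=cloud(i,d).reshape(-1,3); m=(np.hypot(Q[:,0]-.661,Q[:,1]+.0335)<.045)&(Q[:,2]>.045)&(Q[:,2]<.07); print(cv2.minEnclosingCircle(Q[m,:2].astype(np.float32)*1000))
E
```

```text
0.05766006662137473 [ 0.66253452 -0.0370374   0.0143523 ] 1.6302979530677337 [ 1.19932304 -0.07446392 -1.31986751]
shift cm [ 0.06 -0.15  1.24] turn -0.0 rows 0.3
((661.236572265625, -30.97296714782715), 42.73250961303711)
```

View pics/w11.png

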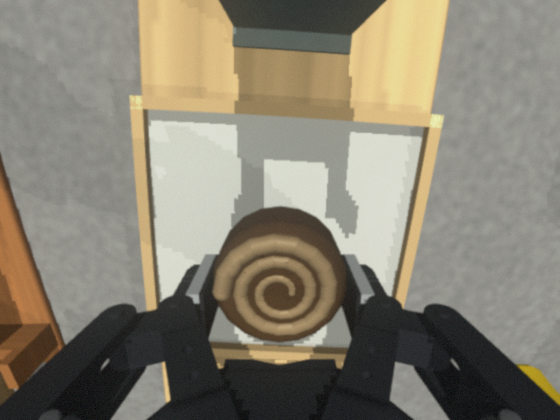

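Call:
{"fn": "arm_command", "kwargs": {
  "translation": [
    [0,0,0.5],
    [0,0,0.9],
    [0,0,1.15],
    [0,0,1.15],
    [0,0,1.15]
  ],
  "turn": [0,0,0,0,0],
  "hand": [1,1,1,1,1]
}}

```text
clock: 22.92
eef_pos: [0.6612, -0.0365, 0.0016]
tool_rot: [0.686, 0.728, 0.0, 0.0]
ft_force: [-0.6, -0.3, 3.9]
grip_width: 0.0576
```

Call:
{"fn": "arm_command", "kwargs": {
  "translation": [
    [0,0,0],
    [0,0,0],
    [0,0,0],
    [0,0,0],
    [0,0,0]
  ],
  "turn": [0,0,0,0,0],
  "hand": [0.2,0,0,0,0]
}}

```text
clock: 23.33
eef_pos: [0.661, -0.0366, 0.0006]
tool_rot: [0.686, 0.728, -0.0, -0.0]
ft_force: [0.6, -0.9, -0.5]
grip_width: 0.0854
```

Call:
{"fn": "arm_command", "kwargs": {
  "translation": [
    [0,0,-1],
    [0,0,-4],
    [0,0,-8],
    [0,0,-12],
    [0,0,-16]
  ],
  "turn": [0,0,0,0,0],
  "hand": [0,0,0,0,0]
}}

```text
clock: 23.75
eef_pos: [0.6606, -0.0366, 0.1631]
tool_rot: [0.686, 0.728, -0.0, -0.0]
ft_force: [1.1, 1.2, 0.2]
grip_width: 0.0856
```

```bash
python3 - <<'E'
from h import *
o=get_obs(); print(o["grip_width"],o["eef_pos"],phi(o["tool_rot"]),o["ft_force"])
i=camera_info("wrist"); p,d=camera("wrist")
Q=cloud(i,d).reshape(-1,3); m=(np.hypot(Q[:,0]-.661,Q[:,1]+.0335)<.05)&(Q[:,2]>.035)&(Q[:,2]<.07); print(cv2.minEnclosingCircle(Q[m,:2].astype(np.float32)*1000),Q[m,2].max())
go(.490,.357,.17)
E
```

```text
0.08561423164839883 [ 0.66062669 -0.03661316  0.16308951] 1.6307256938556003 [1.06768365 1.23951126 0.15087446]
((660.3088989257812, -33.55699920654297), 29.77163314819336) 0.04842072717150464
shift cm [ 40.36 -15.14   0.38] turn -0.0 rows 10.3
```

Ammonite is centred in the cradle at (0.660, -0.0336). Next, the vertebra on the pad.

Call:
{"fn": "arm_command", "kwargs": {
  "translation": [
    [3.6,-1.4,-1],
    [7.4,-2.8,-2],
    [11.2,-4.2,-2],
    [15,-5.6,-2],
    [18,-6.8,-2]
  ],
  "turn": [0,0,0,0,0],
  "hand": [0,0,0,0,0]
}}

```text
clock: 24.22
eef_pos: [0.5814, 0.1414, 0.182]
tool_rot: [0.685, 0.728, 0.001, 0.0]
ft_force: [-0.1, -0.1, -0.2]
grip_width: 0.0853
```

Call:
{"fn": "arm_command", "kwargs": {
  "translation": [
    [3.8,-1.4,0],
    [7.6,-2.8,0],
    [11.4,-4.2,0],
    [15,-5.6,0],
    [17,-6.4,0]
  ],
  "turn": [0,0,0,0,0],
  "hand": [0,0,0,0,0]
}}

```text
clock: 24.63
eef_pos: [0.5063, 0.3086, 0.1816]
tool_rot: [0.684, 0.729, 0.001, -0.001]
ft_force: [1.1, 0.2, -0.2]
grip_width: 0.0856
```

Call:
{"fn": "arm_command", "kwargs": {
  "translation": [
    [2.5,-0.9,0],
    [5.3,-1.9,0],
    [5.3,-1.9,0],
    [5.3,-1.9,0],
    [5.3,-1.9,0]
  ],
  "turn": [0,0,0,0,0],
  "hand": [0,0,0,0,0]
}}

```text
clock: 25.05
eef_pos: [0.4862, 0.3564, 0.1811]
tool_rot: [0.685, 0.728, 0.0, 0.0]
ft_force: [-0.4, -0.0, 0.6]
grip_width: 0.0854
```

```bash
python3 - <<'E'
from h import *
o=get_obs(); print(o["eef_pos"],phi(o["tool_rot"]))
i=camera_info("wrist"); p,d=camera("wrist"); save("w12",p)
Q=cloud(i,d).reshape(-1,3); m=(np.hypot(Q[:,0]-.49,Q[:,1]-.358)<.06)&(Q[:,2]>.04)&(Q[:,2]<.065); Q=Q[m]
c=np.array(cv2.minAreaRect(Q[:,:2].astype(np.float32))[0]); v=Q[:,:2]-c; r=np.hypot(*v.T); w=v[r>.03]; print(m.sum(),c,np.degrees(np.angle(np.mean(np.exp(2j*np.arctan2(w[:,1],w[:,0]))))/2))
for r in spot_point("wrist","vertebra_mid")[:1]: print(r["conf"],r["location"],on_plane(i,r["location"],.034))
go(c[0],c[1],.0085)
E
```

```text
[0.48618855 0.35640295 0.18113613] 1.6311347806046619
2562 [0.48913884 0.35530809] -86.39688328038844
0.91 [187.7, 282.5] [0.48845169 0.3558414  0.034     ]
shift cm [-0.04  0.24 17.25] turn -0.0 rows 4.1
```

Call:
{"fn": "arm_command", "kwargs": {
  "translation": [
    [0,0.25,3],
    [0,0.25,7],
    [0,0.25,11],
    [0,0.25,13.5],
    [0,0.25,14]
  ],
  "turn": [0,0,0,0,0],
  "hand": [0,0,0,0,0]
}}

```text
clock: 25.57
eef_pos: [0.4857, 0.3527, 0.0352]
tool_rot: [0.686, 0.727, -0.005, -0.001]
ft_force: [-1.1, -0.0, -0.0]
grip_width: 0.0855
```

Call:
{"fn": "arm_command", "kwargs": {
  "translation": [
    [0,0,1.5],
    [0,0,2.7],
    [0,0,3.3],
    [0,0,3.3],
    [0,0,3.3]
  ],
  "turn": [0,0,0,0,0],
  "hand": [0,0,0,0,0]
}}

```text
clock: 25.98
eef_pos: [0.4896, 0.3567, 0.0089]
tool_rot: [0.686, 0.728, 0.001, 0.0]
ft_force: [-0.5, 0.0, 0.1]
grip_width: 0.0855
```

Call:
{"fn": "arm_command", "kwargs": {
  "translation": [
    [0,0,0],
    [0,0,0],
    [0,0,0],
    [0,0,0],
    [0,0,0]
  ],
  "turn": [0,0,0,0,0],
  "hand": [0.3,0.35,0.4,0.5,0.6]
}}

```text
clock: 26.4
eef_pos: [0.4894, 0.3573, 0.0093]
tool_rot: [0.686, 0.728, 0.001, 0.0]
ft_force: [-1.1, -0.9, 5.8]
grip_width: 0.0451
```

Call:
{"fn": "arm_command", "kwargs": {
  "translation": [
    [0,0,0],
    [0,0,0],
    [0,0,0],
    [0,0,0],
    [0,0,0]
  ],
  "turn": [0,0,0,0,0],
  "hand": [1,1,1,1,1]
}}

```text
clock: 26.82
eef_pos: [0.4894, 0.3573, 0.0093]
tool_rot: [0.686, 0.728, 0.001, 0.0]
ft_force: [-1.2, -0.8, 6.5]
grip_width: 0.0453
```

Call:
{"fn": "arm_command", "kwargs": {
  "translation": [
    [0,0,-2],
    [0,0,-6],
    [0,0,-10],
    [0,0,-14],
    [0,0,-17]
  ],
  "turn": [0,0,0,0,0],
  "hand": [1,1,1,1,1]
}}

```text
clock: 27.23
eef_pos: [0.489, 0.3572, 0.1812]
tool_rot: [0.686, 0.728, 0.001, 0.0]
ft_force: [1.8, 1.1, -1.7]
grip_width: 0.0454
```

```bash
python3 - <<'E'
from h import *
o=get_obs(); print(o["grip_width"],o["eef_pos"],phi(o["tool_rot"]))
go(.519,-.350,.18)
E
```

```text
0.04537010597062117 [0.48901767 0.35715509 0.18119765] 1.630955265159652
shift cm [-70.77  -1.26   0.12] turn -0.0 rows 17.0
```

Call:
{"fn": "arm_command", "kwargs": {
  "translation": [
    [-2.5,0,0],
    [-6.5,-0.1,0],
    [-10.5,-0.2,0],
    [-14.5,-0.3,0],
    [-18.5,-0.4,0]
  ],
  "turn": [0,0,0,0,0],
  "hand": [1,1,1,1,1]
}}

```text
clock: 27.65
eef_pos: [0.495, 0.1703, 0.1775]
tool_rot: [0.685, 0.728, -0.0, -0.0]
ft_force: [-0.0, -0.5, -0.8]
grip_width: 0.0451
```

Call:
{"fn": "arm_command", "kwargs": {
  "translation": [
    [-3.9,-0.1,0],
    [-7.8,-0.1,0],
    [-11.7,-0.2,0],
    [-15.6,-0.3,0],
    [-19.5,-0.3,0]
  ],
  "turn": [0,0,0,0,0],
  "hand": [1,1,1,1,1]
}}

```text
clock: 28.07
eef_pos: [0.5036, -0.0247, 0.1777]
tool_rot: [0.685, 0.728, -0.0, -0.0]
ft_force: [0.3, 0.7, -1.6]
grip_width: 0.0453
```

Call:
{"fn": "arm_command", "kwargs": {
  "translation": [
    [-3.9,-0.1,0],
    [-7.8,-0.1,0],
    [-11.7,-0.2,0],
    [-15.6,-0.3,0],
    [-19.5,-0.3,0]
  ],
  "turn": [0,0,0,0,0],
  "hand": [1,1,1,1,1]
}}

```text
clock: 28.48
eef_pos: [0.5124, -0.2195, 0.1776]
tool_rot: [0.686, 0.728, -0.0, -0.0]
ft_force: [1.1, 0.6, -1.4]
grip_width: 0.0453
```

Call:
{"fn": "arm_command", "kwargs": {
  "translation": [
    [-3.9,-0.1,0],
    [-7.6,-0.2,0],
    [-10.8,-0.2,0],
    [-13,-0.2,0],
    [-13,-0.2,0]
  ],
  "turn": [0,0,0,0,0],
  "hand": [1,1,1,1,1]
}}

```text
clock: 28.9
eef_pos: [0.5181, -0.3524, 0.1766]
tool_rot: [0.687, 0.726, -0.001, 0.0]
ft_force: [1.1, -0.8, -2.4]
grip_width: 0.0449
```

```bash
python3 - <<'E'
from h import *
o=get_obs(); print(o["grip_width"],o["eef_pos"],phi(o["tool_rot"]))
i=camera_info("wrist"); p,d=camera("wrist"); Q=cloud(i,d).reshape(-1,3)
hsv=cv2.cvtColor(p,cv2.COLOR_RGB2HSV).reshape(-1,3).astype(int)
m=(np.hypot(Q[:,0]-.519,Q[:,1]+.35)<.108)&(Q[:,2]>.017)&(Q[:,2]<.024)&(hsv[:,1]<50); print("rim",m.sum(),cv2.minAreaRect(Q[m,:2].astype(np.float32)*1000))
go(.519,-.3485,.03)
E
```

```text
0.044939241101981484 [ 0.51813621 -0.35236861  0.17656379] 1.62552184177338
rim 2987 ((532.5903930664062, -354.11236572265625), (150.53648376464844, 182.21104431152344), 73.19481658935547)
shift cm [ 0.13  0.09 14.66] turn -0.0 rows 3.5
```

Call:
{"fn": "arm_command", "kwargs": {
  "translation": [
    [0,0.1,2],
    [0,0.1,6],
    [0,0.1,10],
    [0,0.1,13.5],
    [0,0.1,15]
  ],
  "turn": [0,0,0,0,0],
  "hand": [1,1,1,1,1]
}}

```text
clock: 29.37
eef_pos: [0.5163, -0.3436, 0.0219]
tool_rot: [0.685, 0.729, -0.001, -0.005]
ft_force: [-0.8, -0.2, -2.9]
grip_width: 0.0453
```

Call:
{"fn": "arm_command", "kwargs": {
  "translation": [
    [0,0,0.5],
    [0,0,0.5],
    [0,0,0.5],
    [0,0,0.5],
    [0,0,0.5]
  ],
  "turn": [0,0,0,0,0],
  "hand": [1,1,1,1,1]
}}

```text
clock: 29.78
eef_pos: [0.5216, -0.3484, 0.0252]
tool_rot: [0.685, 0.728, 0.0, 0.002]
ft_force: [-0.9, 0.1, -2.1]
grip_width: 0.0452
```

```bash
python3 - <<'E'
from h import *
o=get_obs(); print(o["grip_width"],o["eef_pos"],phi(o["tool_rot"]),o["ft_force"])
go(.519,-.3485,.0095)
E
```

```text
0.045208397424991935 [ 0.52155694 -0.34843443  0.02522384] 1.6310755648045339 [-0.8878461   0.10453962 -2.14942805]
shift cm [ 0.01 -0.26  1.57] turn -0.0 rows 0.4
```

Call:
{"fn": "arm_command", "kwargs": {
  "translation": [
    [0,-0.1,0.5],
    [0,-0.1,1.0],
    [0,-0.1,1.4],
    [0,-0.1,1.55],
    [0,-0.1,1.55]
  ],
  "turn": [0,0,0,0,0],
  "hand": [1,1,1,1,1]
}}

```text
clock: 30.2
eef_pos: [0.519, -0.3479, 0.0093]
tool_rot: [0.686, 0.728, 0.0, 0.001]
ft_force: [-3.3, 2.5, 10.9]
grip_width: 0.0453
```

Call:
{"fn": "arm_command", "kwargs": {
  "translation": [
    [0,0,0],
    [0,0,0],
    [0,0,0],
    [0,0,0],
    [0,0,0]
  ],
  "turn": [0,0,0,0,0],
  "hand": [1,1,0.3,0,0]
}}

```text
clock: 30.62
eef_pos: [0.5189, -0.3477, 0.0071]
tool_rot: [0.686, 0.728, 0.0, -0.0]
ft_force: [-0.1, -0.4, -0.8]
grip_width: 0.079
```

Call:
{"fn": "arm_command", "kwargs": {
  "translation": [
    [0,0,0],
    [0,0,0],
    [0,0,0],
    [0,0,-3],
    [0,0,-7]
  ],
  "turn": [0,0,0,0,0],
  "hand": [0,0,0,0,0]
}}

```text
clock: 31.03
eef_pos: [0.5156, -0.3455, 0.0732]
tool_rot: [0.686, 0.728, -0.001, -0.005]
ft_force: [1.0, -0.5, -0.6]
grip_width: 0.0856
```

Call:
{"fn": "arm_command", "kwargs": {
  "translation": [
    [0,0,-3],
    [0,0,-6],
    [0,0,-9],
    [0,0,-9],
    [0,0,-9]
  ],
  "turn": [0,0,0,0,0],
  "hand": [0,0,0,0,0]
}}

```text
clock: 31.45
eef_pos: [0.5204, -0.3486, 0.17]
tool_rot: [0.686, 0.728, 0.0, 0.003]
ft_force: [0.1, 0.4, -0.3]
grip_width: 0.0852
```

```bash
python3 - <<'E'
from h import *
o=get_obs(); print(o["eef_pos"],phi(o["tool_rot"]))
i=camera_info("wrist"); p,d=camera("wrist"); save("w13",p); P=cloud(i,d); Q=P.reshape(-1,3)
m=(np.hypot(Q[:,0]-.519,Q[:,1]+.35)<.06)&(Q[:,2]>.04)&(Q[:,2]<.065); print(m.sum(),cv2.minAreaRect(Q[m,:2].astype(np.float32))[0],Q[m,2].max())
for n,z in(("tray_bed",.012),("vertebra_mid",.034)):
  for r in spot_point("wrist",n)[:1]: print(n,r["conf"],r["location"],on_plane(i,r["location"],z))
go(.4755,-.0261,.17,1.706)
E
```

```text
[ 0.52042182 -0.34863495  0.17002994] 1.630822898768642
2753 (0.5182974934577942, -0.3497472405433655) 0.058705113854243596
vertebra_mid 0.8 [189.9, 277.4] [ 0.51819751 -0.34926283  0.034     ]
shift cm [32.3  -2.33 -0.43] turn -0.075 rows 7.8
```

View pics/w13.png

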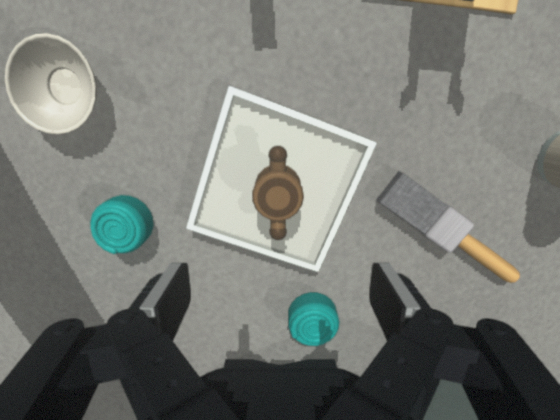

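The vertebra stands centred in the tray at (190,277), tray centre about (180,275). Next is the bar.

Call:
{"fn": "arm_command", "kwargs": {
  "translation": [
    [4,-0.3,0],
    [8,-0.6,0],
    [12,-0.9,0],
    [16,-1.2,0],
    [18,-1.3,0]
  ],
  "turn": [0,0,0,0,0],
  "hand": [0,0,0,0,0]
}}

```text
clock: 32.02
eef_pos: [0.4926, -0.1646, 0.1653]
tool_rot: [0.685, 0.729, -0.001, -0.003]
ft_force: [0.0, 0.4, 0.6]
grip_width: 0.0857
```

Call:
{"fn": "arm_command", "kwargs": {
  "translation": [
    [4,-0.3,0],
    [8,-0.6,0],
    [12,-0.9,0],
    [14.3,-1,0],
    [14.3,-1,0]
  ],
  "turn": [-0.02,-0.04,-0.06,-0.075,-0.075],
  "hand": [0,0,0,0,0]
}}

```text
clock: 32.43
eef_pos: [0.4745, -0.0226, 0.1657]
tool_rot: [0.655, 0.755, -0.001, -0.002]
ft_force: [-0.4, -0.7, -1.1]
grip_width: 0.0852
```

Call:
{"fn": "arm_command", "kwargs": {
  "translation": [
    [0,0,0],
    [0,0,0],
    [0,0,3],
    [0,0,6],
    [0,0,8]
  ],
  "turn": [0,0,0,0,0],
  "hand": [0,0,0,0,0]
}}

```text
clock: 32.85
eef_pos: [0.4755, -0.0281, 0.0848]
tool_rot: [0.659, 0.752, -0.001, -0.001]
ft_force: [0.2, 0.5, -0.7]
grip_width: 0.0854
```

```bash
python3 - <<'E'
from h import *
o=get_obs(); print(o["eef_pos"],phi(o["tool_rot"]))
i=camera_info("wrist"); p,d=camera("wrist"); Q=cloud(i,d).reshape(-1,3)
m=(np.hypot(Q[:,0]-.475,Q[:,1]+.025)<.16)&(Q[:,2]>.047)&(Q[:,2]<.056);print("bar",m.sum(),cv2.minAreaRect(Q[m,:2].astype(np.float32)*1000))
go(.4748,-.0261,.008,1.708)
E
```

```text
[ 0.47552665 -0.02808949  0.0848139 ] 1.7031237565683626
bar 11484 ((546.269287109375, -7.7933197021484375), (167.59927368164062, 246.84555053710938), 7.855274200439453)
shift cm [0.16 0.23 7.34] turn -0.005 rows 1.8
```

Call:
{"fn": "arm_command", "kwargs": {
  "translation": [
    [0,0,2.5],
    [0,0,5],
    [0,0,7],
    [0,0,7.7],
    [0,0,7.7]
  ],
  "turn": [0,0,0,0,0],
  "hand": [0,0,0,0,0]
}}

```text
clock: 33.32
eef_pos: [0.4751, -0.0276, 0.0088]
tool_rot: [0.659, 0.753, -0.001, -0.002]
ft_force: [0.2, 0.3, 0.9]
grip_width: 0.0854
```

Call:
{"fn": "arm_command", "kwargs": {
  "translation": [
    [0,0,0],
    [0,0,0],
    [0,0,0],
    [0,0,0],
    [0,0,0]
  ],
  "turn": [0,0,0,0,0],
  "hand": [0.4,0.6,0.8,1,1]
}}

```text
clock: 33.73
eef_pos: [0.4774, -0.0267, 0.0113]
tool_rot: [0.658, 0.753, 0.001, 0.001]
ft_force: [-0.3, -0.2, 0.3]
grip_width: 0.0255
```

Call:
{"fn": "arm_command", "kwargs": {
  "translation": [
    [0,0,0],
    [0,0,0],
    [0,0,0],
    [0,0,0],
    [0,0,0]
  ],
  "turn": [0,0,0,0,0],
  "hand": [1,1,1,1,1]
}}

```text
clock: 34.15
eef_pos: [0.4774, -0.0266, 0.0113]
tool_rot: [0.658, 0.753, 0.001, 0.001]
ft_force: [-0.3, 0.4, 5.8]
grip_width: 0.0188
```

Call:
{"fn": "arm_command", "kwargs": {
  "translation": [
    [0,0,-2],
    [0,0,-5],
    [0,0,-8.5],
    [0,0,-11],
    [0,0,-13]
  ],
  "turn": [0,0,0,0,0],
  "hand": [1,1,1,1,1]
}}

```text
clock: 34.57
eef_pos: [0.4771, -0.0266, 0.1425]
tool_rot: [0.658, 0.753, 0.001, 0.001]
ft_force: [0.3, -0.2, -1.0]
grip_width: 0.0191
```

```bash
python3 - <<'E'
from h import *
o=get_obs(); print(o["grip_width"],o["eef_pos"],phi(o["tool_rot"]))
go(.661,-.034,.14,1.571)
E
```

```text
0.019060400672260183 [ 0.47713548 -0.02661011  0.14250446] 1.705897703948345
shift cm [-3.21 18.12  0.25] turn 0.135 rows 4.4
```

Call:
{"fn": "arm_command", "kwargs": {
  "translation": [
    [-0.7,3.8,0],
    [-1.4,7.6,0],
    [-2.1,11.6,0],
    [-2.8,15.5,0],
    [-3.2,18.1,0]
  ],
  "turn": [0.03,0.06,0.09,0.12,0.135],
  "hand": [1,1,1,1,1]
}}

```text
clock: 34.98
eef_pos: [0.663, -0.0341, 0.1393]
tool_rot: [0.708, 0.707, 0.0, 0.0]
ft_force: [1.0, -0.2, -1.5]
grip_width: 0.0189
```

Call:
{"fn": "arm_command", "kwargs": {
  "translation": [
    [0,0,0],
    [0,0,0],
    [0,0,0],
    [0,0,0],
    [0,0,0]
  ],
  "turn": [0,0,0,0,0],
  "hand": [1,1,1,1,1]
}}

```text
clock: 35.4
eef_pos: [0.6592, -0.0339, 0.1409]
tool_rot: [0.707, 0.707, -0.0, -0.0]
ft_force: [-0.9, -0.1, -1.9]
grip_width: 0.0191
```

```bash
python3 - <<'E'
from h import *
o=get_obs(); print(o["grip_width"],o["eef_pos"],phi(o["tool_rot"]))
go(.661,-.034,.085,1.571)
i=camera_info("wrist"); p,d=camera("wrist"); save("w14",p); Q=cloud(i,d).reshape(-1,3); z=o["eef_pos"][2]
for y in(.02,.06,.1):
  m=(abs(Q[:,0]-.66)<.025)&(abs(Q[:,1]-y)<.01)&(abs(Q[:,2]-z-.04)<.006); print(y,m.sum(),np.round(np.percentile(Q[m,0],[2,98]),4) if m.sum()>5 else "",np.median(Q[m,2]))
m=(abs(Q[:,0]-.66)<.045)&(abs(Q[:,1]-.08)<.03)&(Q[:,2]>.1)&(Q[:,2]<.125); print("brk",m.sum(),Q[m,:2].min(0),Q[m,:2].max(0))
E
```

```text
0.019075353422031458 [ 0.65917054 -0.03392589  0.14085839] 1.5709265902188179
shift cm [-0.01  0.18  5.59] turn -0.0 rows 1.3
0.02 2677 [0.6489 0.6679] 0.17978309597320177
0.06 3505 [0.6489 0.6679] 0.1798010908209256
0.1 0  nan
brk 1787 [0.62721649 0.07436822] [0.694847   0.08880943]
  return _methods._mean(a, axis=axis, dtype=dtype,
  ret = ret.dtype.type(ret / rcount)
```

View pics/w14.png

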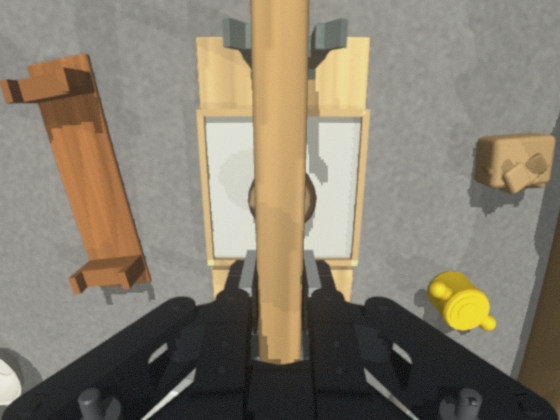

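The bar lies straight over the slots, about 2.5 mm toward the robot from their middle. I'll correct that and lower.

Call:
{"fn": "arm_command", "kwargs": {
  "translation": [
    [0,0.25,0],
    [0,0.25,1.5],
    [0,0.25,3],
    [0,0.25,4.5],
    [0,0.25,5.5]
  ],
  "turn": [0,0,0,0,0],
  "hand": [1,1,1,1,1]
}}

```text
clock: 35.87
eef_pos: [0.662, -0.034, 0.0843]
tool_rot: [0.707, 0.707, -0.0, -0.0]
ft_force: [0.9, 0.1, -1.7]
grip_width: 0.0191
```

Call:
{"fn": "arm_command", "kwargs": {
  "translation": [
    [0,0,1],
    [0,0,2],
    [0,0,2.5],
    [0,0,2.5],
    [0,0,2.5]
  ],
  "turn": [0,0,0,0,0],
  "hand": [1,1,1,1,1]
}}

```text
clock: 36.28
eef_pos: [0.6628, -0.034, 0.0603]
tool_rot: [0.707, 0.707, -0.0, -0.0]
ft_force: [0.8, 0.7, -1.0]
grip_width: 0.0191
```

```bash
python3 - <<'E'
from h import *
o=get_obs(); print(o["grip_width"],o["eef_pos"],o["ft_force"])
i=camera_info("wrist"); p,d=camera("wrist"); Q=cloud(i,d).reshape(-1,3); z=o["eef_pos"][2]
m=(abs(Q[:,0]-.66)<.02)&(abs(Q[:,1]-.04)<.02)&(Q[:,2]>.06); print(np.round(np.percentile(Q[m],[3,50,97],axis=0),4))
E
```

```text
0.019148974838065127 [ 0.66279628 -0.03398345  0.06028606] [ 0.75590035  0.74779997 -1.02280141]
[[0.6527 0.0214 0.0978]
 [0.6619 0.0415 0.0993]
 [0.6713 0.0589 0.1005]]
```

Top at 0.0993 against 0.0943 seated, so another 5 mm down, then release.

Call:
{"fn": "arm_command", "kwargs": {
  "translation": [
    [0,0,0.2],
    [0,0,0.4],
    [0,0,0.45],
    [0,0,0.45],
    [0,0,0.45]
  ],
  "turn": [0,0,0,0,0],
  "hand": [1,1,1,1,1]
}}

```text
clock: 36.75
eef_pos: [0.6628, -0.034, 0.0559]
tool_rot: [0.707, 0.707, 0.0, 0.0]
ft_force: [0.1, -0.5, -1.9]
grip_width: 0.0188
```

Call:
{"fn": "arm_command", "kwargs": {
  "translation": [
    [0,0,0],
    [0,0,0],
    [0,0,0],
    [0,0,0],
    [0,0,0]
  ],
  "turn": [0,0,0,0,0],
  "hand": [0.6,0.3,0,0,0]
}}

```text
clock: 37.17
eef_pos: [0.663, -0.034, 0.0561]
tool_rot: [0.707, 0.707, 0.0, 0.0]
ft_force: [-0.4, -0.6, -0.4]
grip_width: 0.0779
```

Call:
{"fn": "arm_command", "kwargs": {
  "translation": [
    [0,0,0],
    [0,0,0],
    [0,0,0],
    [0,0,-3],
    [0,0,-7]
  ],
  "turn": [0,0,0,0,0],
  "hand": [0,0,0,0,0]
}}

```text
clock: 37.58
eef_pos: [0.6591, -0.0338, 0.1214]
tool_rot: [0.707, 0.707, -0.004, -0.004]
ft_force: [1.0, -0.2, 0.2]
grip_width: 0.0854
```

Call:
{"fn": "arm_command", "kwargs": {
  "translation": [
    [0,0,-4],
    [0,0,-8],
    [0,0,-11],
    [0,0,-11],
    [0,0,-11]
  ],
  "turn": [0,0,0,0,0],
  "hand": [0,0,0,0,0]
}}

```text
clock: 38.0
eef_pos: [0.6643, -0.034, 0.2391]
tool_rot: [0.707, 0.707, 0.002, 0.002]
ft_force: [0.2, -0.3, 0.0]
grip_width: 0.0854
```

```bash
python3 - <<'E'
from h import *
o=get_obs(); print(o["grip_width"],o["eef_pos"],o["clock"])
i=camera_info("wrist"); p,d=camera("wrist"); save("w15",p); Q=cloud(i,d).reshape(-1,3)
m=(abs(Q[:,0]-.661)<.018)&(abs(Q[:,1]+.03)<.2)&(Q[:,2]>.088)&(Q[:,2]<.1); a=Q[m]; print("bar",cv2.minAreaRect(a[:,:2].astype(np.float32)*1000),np.median(a,0))
i=camera_info("side"); p,d=camera("side"); Q=cloud(i,d).reshape(-1,3)
for nm,x,y in(("ammo",.661,-.0335),("vert",.519,-.35)):
    m=(np.hypot(Q[:,0]-x,Q[:,1]-y)<.055)&(Q[:,2]>.028)&(Q[:,2]<.065); print(nm,m.sum(),cv2.minAreaRect(Q[m,:2].astype(np.float32)*1000),Q[m,2].max())
E
```

```text
0.0854323942285526 [ 0.66434494 -0.03404637  0.2390727 ] 38.0
bar ((660.7091064453125, -33.4132080078125), (35.47251892089844, 290.2811279296875), 0.0367172509431839) [ 0.66197335 -0.00462664  0.09435638]
ammo 215 ((647.5899047851562, -29.13135528564453), (62.80195999145508, 32.799503326416016), 85.97412109375) 0.05268644154100355
vert 236 ((517.1963500976562, -343.92535400390625), (44.54206848144531, 83.21058654785156), 26.524093627929688) 0.0637434867433988
```

View pics/w15.png

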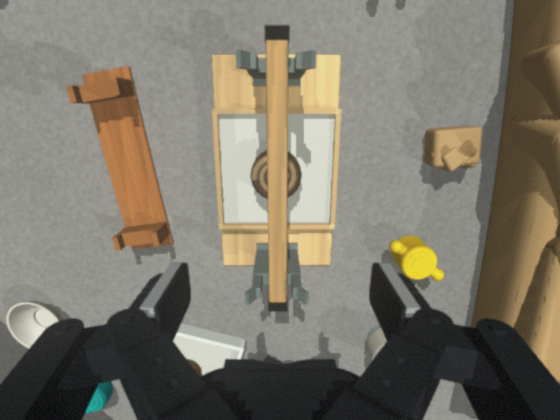

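The bar sits in both brackets (top at 0.0944 m, its seated height, centred), and the ammonite is centred under it at (175,275). Rest and pad are empty, the gripper is clear. Handing in.

```bash
python3 -c "
from h import *
print(job_done())"
```

```text
the job is handed in; nothing more can be done
None
```

The swap is done and handed in at about 38 s. The bar went to its rest, the vertebra waited on the pad, the ammonite went from the tray to the cradle, the vertebra went to the tray, and the bar went back in the brackets.

**Last checks**
- **Ammonite:** after release it measured (0.660, -0.0336), against the cradle's middle at (0.661, -0.0335). It is level.
- **Vertebra:** it measured (0.518, -0.350), against the tray's middle at (0.519, -0.350). It is upright.
- **Bar:** it lies in both slots, with its top at 0.0944 m, the same height as before it was moved. It is about 1 mm off centre in x and less than 1 mm off along its length.
- **Rest, pad and arm:** the last picture showed the rest empty; I took the pad as empty once the vertebra was lifted off and did not picture it again. The gripper is open and clear of everything.

**What disagreed or failed**
- **Missed first grasp:** the first grasp of the bar missed because the shut fingertips stand about 15 mm behind the reported TCP, not 14 mm ahead as `tip_reach` says. Nothing was moved by the miss, and I used the measured offset from then on.
- **Final side-camera check:** it put the ammonite and vertebra centres about 14 mm and 6 mm off. For the ammonite I put this down to the bar hiding half of it; for the vertebra, to that camera's slanting view. I relied on the close wrist-camera readings above.

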